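Snug the vacuum chamber cover evenly and open the pump valve

TASK

Close up the small vacuum chamber: turn the four T-bar knobs on its sloping cover clockwise, each about half of its travel in a first round and fully home in a second, always going from one knob to the one opposite it, so that the cover goes down evenly and never cocks. Once the cover is fully home, push the lever of the pump valve beside the chamber all the way over, away from you, and leave everything else on the bench where it stands.

Things in the scene. Friction and masses are not known exactly. Their poses are not given: they have to be found in the camera images.
- port: Fixed steel port of the vacuum chamber, its round sealing face (210 mm across) sloping 25 degrees, facing up and towards the robot. Origin: centre of that face, about 112 mm above the bench. z: straight out of the face; x: uphill along the face, away from the robot; y: to the left. Chamber and foot stay within 140 mm of the origin.
- cover: Aluminium cover on the port, 210 mm across, 16 mm thick, a ring 76 mm across and 6 mm high on top. Origin: centre of its underside; axes as the port's when even. Each knob draws it down 4.3 mm per rad at its own place: the origin goes from 8.5 mm above the port's face (all knobs 0) to 2.05 mm (all 1.5); it cocks 1.54 degrees per rad between opposite knobs. It cannot be lifted off.
- knob_far (a joint): Turn of the knob uphill (+x of the cover), farthest from the robot, in rad: grows clockwise seen from outside (looking down on the cover); 0 = loosest, 1.5 = fully home at a hard stop. Stays where it is left; turning takes about 0.12 N m. The knob rides down with the cover.
- grip_far (a point): Grip point of the far knob, on its axis, 80 mm from the cover's centre, about 49 mm above its underside and 33 mm above its top (within 2 mm). Black T-bar 66 mm long, 16 mm wide, 26 mm high (15 mm below to 11 mm above this point) on a round hub 26 mm across. x: along the bar; y: across it, the way to grip; z: outward along the knob's axis.
- knob_near (a joint): Turn of the knob downhill (-x of the cover), nearest the robot; opposite the far one, in rad: grows clockwise seen from outside (looking down on the cover); 0 = loosest, 1.5 = fully home at a hard stop. Stays where it is left; turning takes about 0.12 N m. The knob rides down with the cover.
- grip_near (a point): Grip point of the near knob, on its axis, 80 mm from the cover's centre, about 49 mm above its underside and 33 mm above its top (within 2 mm). Black T-bar 66 mm long, 16 mm wide, 26 mm high (15 mm below to 11 mm above this point) on a round hub 26 mm across. x: along the bar; y: across it, the way to grip; z: outward along the knob's axis.
- knob_left (a joint): Turn of the knob on the cover's +y side (left seen from the robot), in rad: grows clockwise seen from outside (looking down on the cover); 0 = loosest, 1.5 = fully home at a hard stop. Stays where it is left; turning takes about 0.12 N m. The knob rides down with the cover.
- grip_left (a point): Grip point of the left knob, on its axis, 80 mm from the cover's centre, about 49 mm above its underside and 33 mm above its top (within 2 mm). Black T-bar 66 mm long, 16 mm wide, 26 mm high (15 mm below to 11 mm above this point) on a round hub 26 mm across. x: along the bar; y: across it, the way to grip; z: outward along the knob's axis.
- knob_right (a joint): Turn of the knob on the cover's -y side; opposite the left one, in rad: grows clockwise seen from outside (looking down on the cover); 0 = loosest, 1.5 = fully home at a hard stop. Stays where it is left; turning takes about 0.12 N m. The knob rides down with the cover.
- grip_right (a point): Grip point of the right knob, on its axis, 80 mm from the cover's centre, about 49 mm above its underside and 33 mm above its top (within 2 mm). Black T-bar 66 mm long, 16 mm wide, 26 mm high (15 mm below to 11 mm above this point) on a round hub 26 mm across. x: along the bar; y: across it, the way to grip; z: outward along the knob's axis.
- valve_lever (a joint): Angle of the valve's lever, rad: 0 = closed, leaning 0.5 rad from vertical to the valve's -x side (towards the robot); 1.0 = open at its stop, leaning 0.5 rad to the +x side (away from the robot). Stays where it is left; moving it takes about 0.12 N m.
- lever_tip (a point): Middle of the end of the valve's lever, a black paddle 30 mm wide and 12 mm thick over its outer 62 mm, 95 mm from the pivot. The pivot axis lies along the valve's y, 60 mm above the bench. Its y axis is along the pivot; its frame turns with the lever (x equals the valve's x at lever 0 and turns down as the lever goes to +x).
- valve: Fixed pump valve beside the chamber, left or right of it: foot 90 x 70 mm, with the lever on a level steel drum (40 mm across, 50 mm long along y). Origin under the foot, straight below the lever's pivot. x: the way the lever is pushed to open; z up.
- gauge: Fixed pressure gauge on a post, on the chamber's other side: foot 90 x 70 mm, round dial 72 mm across, 128 mm tall. Not to be used. Origin under the foot.
- lens_mount: Bystander: lens in a round black ring on a post, 140 mm tall, round foot 60 mm; origin under the foot.
- mirror_mount: Bystander: square black mirror mount on a post, 136 mm tall, round foot 60 mm; origin under the foot.
- iris_mount: Bystander: iris disc on a post, 158 mm tall, round foot 60 mm; origin under the foot.
- driver: Bystander: screwdriver 170 mm long lying on the bench; origin on its underside.
- spanner: Bystander: steel spanner 160 mm long lying on the bench; origin on its underside.
- wash_bottle: Bystander: white round bottle, 60 mm across, 140 mm tall; origin under its base.
- parts_tray: Bystander: grey open tray 120 x 160 x 30 mm; origin under its base.
Things that resemble listed ones, but are neither listed nor needed, are in the scene too. Leave any purple or yellow look-alike of the valve alone.

How it is judged:
By the outcome, as a careful person would: the job done as asked, in the order asked, and still so for the second after the job is handed in, with the robot touching nothing.
It also fails if it takes over 72 s, if anything falls off the work surface, if the arm or the gripper's body presses on something with over 40 N, if the wrist force passes 120 N, or if a joint passes its speed limit or range.

ROBOT

A 6-joint arm with a two-finger parallel gripper is mounted at the origin on the work surface. World frame = base frame: x ahead of the robot, y to its left, z up, the work surface at z = 0. Lengths are in m, angles in rad, forces in N, time in s.
With the tool pointing down it reaches from about 0.325 to 0.75 m from the base axis. Payload 7.6 kg.
Tool frame: the origin (TCP) lies at the very end of the fingers, on their centre line; the grasp point (between the pads) lies 19 mm behind it; z points along the fingers, y is the direction in which the jaws open and shut (so a half turn about z gives the same grasp; the last joint's range is limited). The gripper opens to 85 mm and grips with 20 to 120 N. Pads are 22 mm wide; open, the fingers measure 114 mm over their backs; the gripper's body (76 mm by 85 mm) begins 54 mm behind the grasp point. The pads swing forward as they close: fully open they stand 13 mm farther back than shut.
Start: joints at [-1.322, 0.052, 1.401, -0, 1.689, -0.07], TCP at [0.165, -0.499, 0.231] pointing down, gripper open.
Joint ranges: [-2.9, 2.9], [-0.91, 2.17], [0.12, 2.37], [-1.06, 4.2], [0.26, 2.73], [-2.93, 2.93]. Speed limits (rad/s): [2.57, 2.57, 3.01, 3.14, 3.14, 3.14].

INTERFACE

Orientations are given as a unit quaternion [w, x, y, z].
In Python, from bench import robot, vision, job gives the robot as it stands. The module is installed in compiled form; this text tells all that it offers.
- The arm moves only by the shell command python3 -m inch 'ROWS' [FORCE]. ROWS is JSON, a list of rows, each a list of 7 numbers: the shift along the world's x, y, z in units of 40 mm (1.0 is 40 mm), then the turn, a rotation vector about the world's x, y, z in units of 6 degrees (1.0 is 6 degrees), then the closure, from 0 (fully open) to 1 (shut). A call has exactly 8 rows; each row shifts and turns the commanded pose from where the row before left it; what a row does not reach is not made up. A row lasts 1/10 s, in which the tool goes at most 50 mm and 8.59 degrees, less where a joint would pass 70% of its speed; a pose out of reach is approached as far as the arm can. A call is refused whole if a number of a shift passes 1 or a number of a turn 1, either way. A call with a gripper value outside its range is refused whole. The fingers move at their own pace and stop on an object; FORCE is the grip in N (left out, the last holds). Time passes only in rows, so rows that do not move let the fingers close, or fill a call up. It gives the time, the measured TCP pose, the force and the opening at its end, in the units of the state.
- robot.observe(): the state, without advancing time (a new reading comes with each control period).
- vision.snapshot(name): name is "side" or "top"; returns (picture, depth): 384x512x3 uint8, blue, green, red; 384x512 float32, m along the optical axis (not along the pixel's ray), 0 where there is no reading.
- vision.calibration(name): a dict with "fx", "fy", "cx", "cy" (pixels), "k1" (the pictures are not rectified: a ray, as slopes to the right and down, at radius r is drawn at 1 + k1 r^2 times it, then the intrinsics apply), "R" (3x3) and "t" (3): a world point X has camera coordinates R X + t. Camera axes: x right, y down, z forward; pixel columns grow to the right and rows downward; lengths in m; the calibration is good to about 2 mm. A picture is of the moment at which its call begins. calibration takes no time and is no camera call.
- job.job_done(): hands the job in, once; it reports no verdict.
The state is a dict: "time_s": time; "joints": joint angles; "joint_vel": joint speeds; "joint_efforts": joint torques, N m; "eef_pos": TCP position; "orientation": TCP orientation; "wrist_force": force on the tool from outside, world axes, zero at the start; "moment": the same for the moment, N m; "opening": finger opening in m.
Only numpy, scipy, OpenCV 4.12 (cv2) and the standard library are available. Lean on these libraries where they do the work, as an engineer would, in place of code of your own. Each camera call takes 0.05 s, during which the arm holds its last target.

## Working session

There is one attempt and no reset: what is moved stays moved. The work goes in short steps, Python scripts to look and compute and a shell command to move; the robot and the scene stay as the last step left them, time stands still between calls to the robot, and variables do not carry over. Pictures are saved under pics/ and viewed, and the job is handed in when it is done.

```bash
ls -la; mkdir -p pics; python3 - <<'E'
from bench import robot, vision, job
import cv2,numpy as np
s=robot.observe()
for k,v in s.items(): print(k,np.round(v,4))
for n in("side","top"):
    p,d=vision.snapshot(n); cv2.imwrite(f"pics/{n}0.png",p); np.save(f"pics/{n}0.npy",d)
    c=vision.calibration(n); print(n,{k:np.round(v,4).tolist() for k,v in c.items()}, (d>0).mean())
E
```

```text
total 12
drwxr-xr-x  3 agent agent 4096 Dec  7 15:00 .
drwxr-xr-x 23 root  root  4096 Dec  7 15:00 ..
drwxr-xr-x  2 agent agent 4096 Dec  7 15:00 pics
time_s 0.0
joints [-1.3223  0.0528  1.4017 -0.      1.6886 -0.0703]
joint_vel [-0.      0.0005 -0.0019 -0.0006  0.0003 -0.0004]
joint_efforts [ 3.00000e-04 -3.81668e+01 -3.60185e+01 -1.00000e-04  6.20000e-03
  0.00000e+00]
eef_pos [ 0.1645 -0.4983  0.2305]
orientation [-8.000e-04  9.873e-01  1.587e-01 -1.000e-04]
wrist_force [-0.08    0.2983 -0.7726]
moment [ 0.0115 -0.0263  0.0237]
opening 0.0854
side {'fx': 439.9054, 'fy': 439.9054, 'cx': 252.6114, 'cy': 193.4069, 'k1': -0.0128, 'R': [[-0.9404, -0.34, -0.0067], [-0.2548, 0.7176, -0.6482], [0.2252, -0.6079, -0.7614]], 't': [0.5019, 0.2329, 1.3611]} 0.9957682291666666
top {'fx': 499.7485, 'fy': 499.7485, 'cx': 257.7703, 'cy': 195.9064, 'k1': -0.1806, 'R': [[-0.0079, -1.0, 0.0021], [-0.9851, 0.0074, -0.1719], [0.1719, -0.0035, -0.9851]], 't': [-0.0399, 0.5676, 1.7888]} 0.9963328043619791
```

View pics/side0.png

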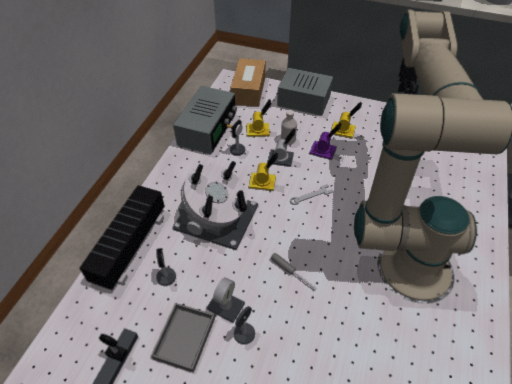

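View pics/top0.png

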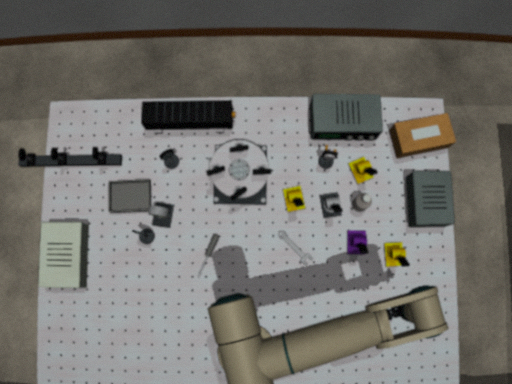

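Side view: chamber at (215,200), grey valve at about (283,150). Top view: chamber at (239,170). Next I'll make close crops to tell the valve candidates apart.

```bash
python3 - <<'E'
import cv2,numpy as np
s=cv2.imread("pics/side0.png");t=cv2.imread("pics/top0.png")
cv2.imwrite("pics/c1.png",cv2.resize(s[90:260,160:360],None,fx=4,fy=3.5,interpolation=cv2.INTER_CUBIC)[:600,:800])
cv2.imwrite("pics/c2.png",cv2.resize(t[130:270,200:400],None,fx=4,fy=4,interpolation=cv2.INTER_CUBIC))
E
```

```text
(no output)
```

View pics/c1.png

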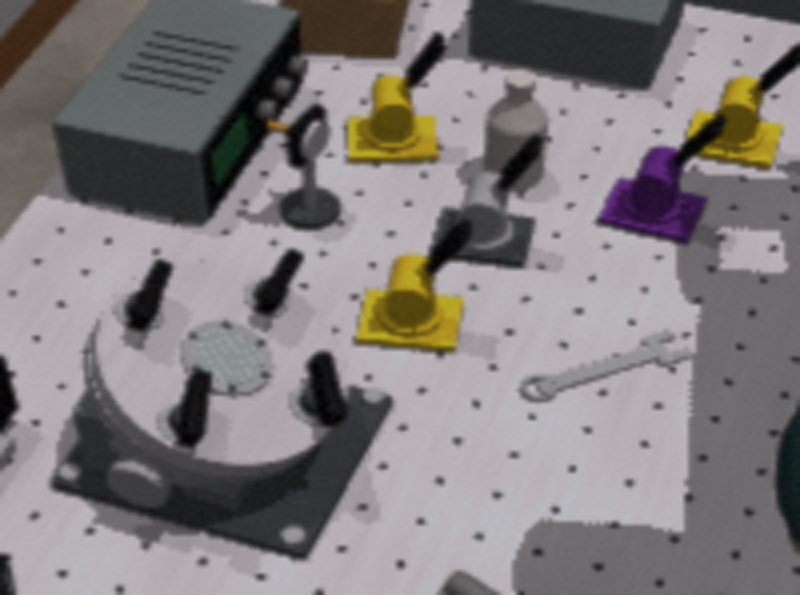

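View pics/c2.png

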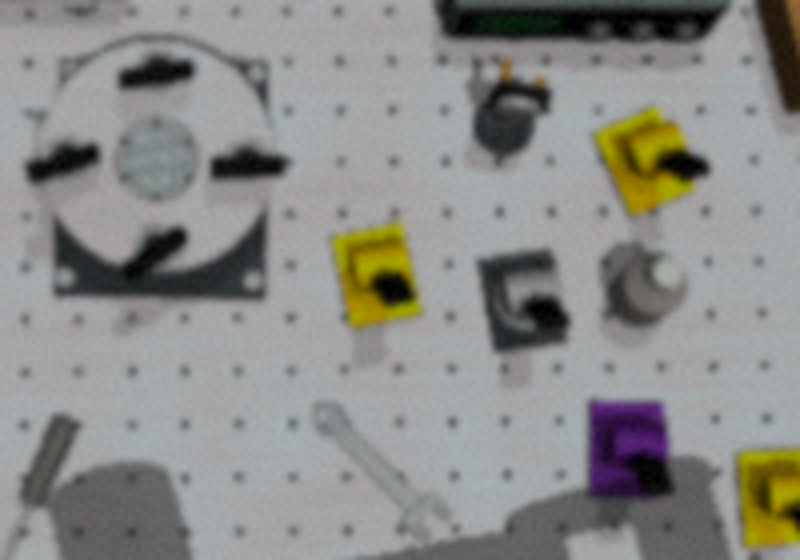

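Candidates for the valve (top pixel): grey (331,205), yellow (293,198), yellow (362,170), yellow (396,254), purple (357,242). The grey one matches the description, and the close crop confirms it: grey foot, steel drum, black paddle. The four bars are at top pixels of about (239,148), (216,171), (262,171) and (238,193).

Next I'll measure the cover plane, bars and valve.

```bash
cat > h.py <<'E'
import numpy as np,cv2
from bench import robot,vision,job
def und(cal,uv):
    uv=np.asarray(uv,float).reshape(-1,2)
    q=np.c_[(uv[:,0]-cal["cx"])/cal["fx"],(uv[:,1]-cal["cy"])/cal["fy"]]
    p=q.copy()
    for _ in range(12):
        r2=(p**2).sum(1,keepdims=True); p=q/(1+cal["k1"]*r2)
    return p
def rays(cal,uv):
    p=und(cal,uv);R=np.array(cal["R"]);t=np.array(cal["t"])
    return -R.T@t, np.c_[p,np.ones(len(p))]@R   # origin, dirs (cam z=1)
def cloud(cal,d):
    v,u=np.mgrid[0:d.shape[0],0:d.shape[1]]
    o,D=rays(cal,np.c_[u.ravel(),v.ravel()])
    return (o+D*d.ravel()[:,None]).reshape(d.shape+(3,))
def proj(cal,X):
    X=np.atleast_2d(X);c=X@np.array(cal["R"]).T+np.array(cal["t"])
    p=c[:,:2]/c[:,2:];r2=(p**2).sum(1,keepdims=True);p=p*(1+cal["k1"]*r2)
    return np.c_[p[:,0]*cal["fx"]+cal["cx"],p[:,1]*cal["fy"]+cal["cy"]]
def onplane(cal,uv,n,p0):
    o,D=rays(cal,uv); s=((p0-o)@n)/(D@n); return o+D*s[:,None]
def fitplane(P,it=8,tol=.004):
    m=np.ones(len(P),bool)
    for _ in range(it):
        c=P[m].mean(0);n=np.linalg.svd(P[m]-c,full_matrices=False)[2][2]
        n=n*np.sign(n[2]);r=(P-c)@n;m=abs(r)<tol
    return c,n,m,r
E
python3 - <<'E'
from h import *
for n,box in(("top",(210,270,138,205)),("side",(175,250,160,240))):
    cal=vision.calibration(n);d=np.load(f"pics/{n}0.npy");im=cv2.imread(f"pics/{n}0.png")
    C=cloud(cal,d);g=im.max(2).astype(int)
    # bench check
    P=C[box[2]:box[3],box[0]:box[1]].reshape(-1,3);gg=g[box[2]:box[3],box[0]:box[1]].ravel()
    m=(gg>110)&(P[:,2]>.06)
    c,nn,mm,r=fitplane(P[m],12,.006)
    Q=P[m][mm]
    print(n,"c",c.round(4),"n",nn.round(4),"tilt",np.degrees(np.arccos(nn[2])).round(2),"az",np.degrees(np.arctan2(nn[1],nn[0])).round(2),mm.sum(),r[mm].std().round(4),"bounds",Q.min(0).round(3),Q.max(0).round(3))
    B=C[(d>0)&(abs(C[...,2])<.02)&(g>140)];print(" bench z",np.median(B[:,2]),B[:,2].std())
E
```

```text
top c [0.6598 0.0281 0.1406] n [ 0.8737 -0.0601  0.4827] tilt 61.14 az -3.94 158 0.0032 bounds [ 0.638 -0.084  0.078] [0.705 0.13  0.168]
 bench z -0.000553357394966647 0.004855006735962201
side c [0.6512 0.029  0.1364] n [-0.42    0.0129  0.9075] tilt 24.84 az 178.24 2003 0.0026 bounds [ 0.558 -0.081  0.092] [0.743 0.128 0.18 ]
 bench z 0.0011629442177227833 0.0027547043509025633
```

```bash
cat >> h.py <<'E'
def frame(tilt,yaw):
    c,s=np.cos(tilt),np.sin(tilt);cy,sy=np.cos(yaw),np.sin(yaw)
    Rz=np.array([[cy,-sy,0],[sy,cy,0],[0,0,1]])
    return Rz@np.array([[c,0,-s],[0,1,0],[s,0,c]])   # columns x uphill,y left,z out
E
python3 - <<'E'
from h import *
cals={n:vision.calibration(n) for n in("top","side")}
im={};dd={}
for n in cals:
    I=[];D=[]
    for k in range(4):
        p,d=vision.snapshot(n);I.append(p);D.append(d)
    im[n]=np.mean(I,0).astype(np.uint8);dd[n]=np.median(D,0)
    cv2.imwrite(f"pics/{n}m.png",im[n]);np.save(f"pics/{n}m.npy",dd[n])
# yaw from foot edges: dark foot blob in top image, front edge etc.
c0=np.array([.651,.029,.1364])
for n in cals:
    C=cloud(cals[n],dd[n]);g=im[n].max(2)
    P=C.reshape(-1,3);gg=g.ravel()
    F=frame(np.radians(25),0);L=(P-c0)@F
    m=(gg>110)&(np.hypot(L[:,0],L[:,1])<.095)&(abs(L[:,2])<.012)
    c,nn,mm,r=fitplane(P[m],10,.007);
    print(n,"plane",c.round(4),nn.round(4),"tilt",np.degrees(np.arccos(nn[2])).round(2),"roll",np.degrees(np.arctan2(nn[1],nn[2])).round(2),mm.sum(),r[mm].std().round(4))
    # foot: dark, low height
    b=(P[:,2]>-.0)&(P[:,2]<.03)&(abs(P[:,0]-.65)<.16)&(abs(P[:,1]-.03)<.13)&(gg<80)
    msk=b.reshape(g.shape).astype(np.uint8)
    uv=np.argwhere(msk)[:,::-1]
    Q=onplane(cals[n],uv,np.array([0,0,1.]),np.array([0,0,.012]))
    print(" foot",len(Q),Q.min(0).round(3),Q.max(0).round(3))
    cv2.imwrite(f"pics/foot_{n}.png",cv2.resize(msk*255,None,fx=1.5,fy=1.5))
E
```

```text
top plane [0.6524 0.0296 0.1349] [-0.4231  0.0143  0.906 ] tilt 25.05 roll 0.91 1698 0.003
 foot 444 [ 0.547 -0.073  0.012] [0.768 0.14  0.012]
side plane [0.6521 0.0337 0.1376] [-0.4183  0.0197  0.9081] tilt 24.75 roll 1.24 1833 0.0026
 foot 1121 [ 0.541 -0.073  0.012] [0.774 0.129 0.012]
```

View pics/foot_top.png

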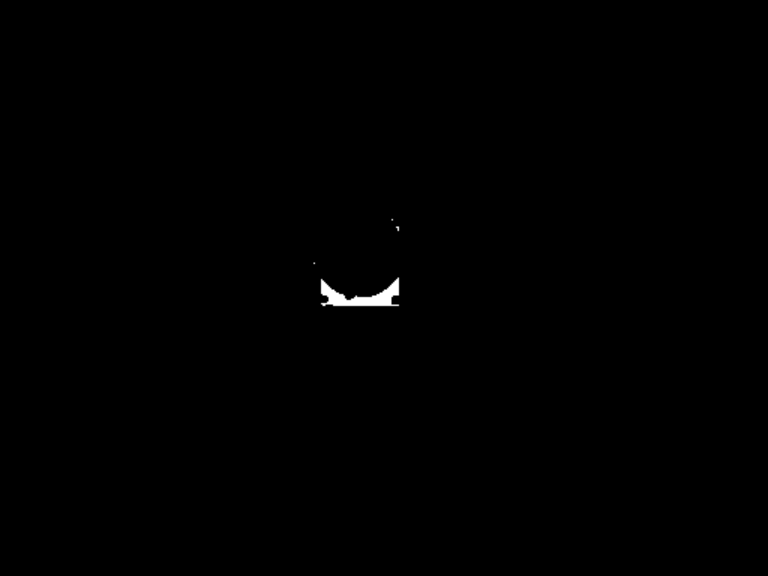

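```bash
python3 - <<'E'
from h import *
cals={n:vision.calibration(n) for n in("top","side")}
im={n:cv2.imread(f"pics/{n}m.png") for n in cals};dd={n:np.load(f"pics/{n}m.npy") for n in cals}
# foot front edge
g=im["top"].max(2);msk=(g<80)
edge=[]
for u in range(218,264):
    col=g[190:212,u].astype(float)
    k=np.where((col[:-1]<95)&(col[1:]>=95))[0]
    if len(k): k=k[-1]; edge.append((u,190+k+(95-col[k])/(col[k+1]-col[k])))
edge=np.array(edge)
for z in(0.,.012):
  E=onplane(cals["top"],edge,np.array([0,0,1.]),np.array([0,0,z]))
  a=np.polyfit(E[:,1],E[:,0],1);r=E[:,0]-np.polyval(a,E[:,1]);k=abs(r)<.003;a=np.polyfit(E[k,1],E[k,0],1)
  print("foot front edge yaw deg",-np.degrees(np.arctan(a[0])),"x at y=.03",np.polyval(a,.03),k.sum(),E[k,1].min(),E[k,1].max())
yaw=np.radians(-2.0)
F=frame(np.radians(25),yaw);c0=np.array([.652,.030,.1362])
for n in cals:
    C=cloud(cals[n],dd[n]);P=C.reshape(-1,3);L=(P-c0)@F;gg=im[n].max(2).ravel();r=np.hypot(L[:,0],L[:,1])
    b=(gg<75)&(L[:,2]>.025)&(L[:,2]<.055)&(r>.03)&(r<.13)
    lab=np.zeros(len(P),np.uint8);lab[b]=1
    N,lm,st,ce=cv2.connectedComponentsWithStats(lab.reshape(gg.shape[0] if False else im[n].shape[:2]))
    for i in range(1,N):
        if st[i,4]<25: continue
        Q=L[(lm==i).ravel()];top=Q[Q[:,2]>np.percentile(Q[:,2],30)]
        xy=Q[:,:2]-Q[:,:2].mean(0);w,v=np.linalg.eigh(xy.T@xy/len(xy));ax=v[:,1]
        print(n,ce[i].round(1),len(Q),"mean",Q.mean(0).round(4),"az along bar",np.degrees(np.arctan2(ax[1],ax[0])).round(1)%180,"sd mm",np.sqrt(w).round(4), "z%",np.percentile(Q[:,2],[5,50,95]).round(3))
    # ring
    h=(r<.055)&(abs(L[:,2]-.006)<.02)
E
```

```text
foot front edge yaw deg -1.6330745028471743 x at y=.03 0.5462106097955574 46 -0.06383645445324841 0.10583616912484756
foot front edge yaw deg -1.6330745028473337 x at y=.03 0.5443209184657084 46 -0.06366869488362123 0.10490913981360422
top [238.5 148.3] 74 mean [ 0.0786 -0.0072  0.0402] az along bar 100.4 sd mm [0.0039 0.017 ] z% [0.031 0.041 0.045]
top [215.2 170.2] 85 mean [-0.0001  0.0723  0.0406] az along bar 109.3 sd mm [0.0046 0.0176] z% [0.036 0.041 0.045]
top [261.5 171. ] 86 mean [ 0.001  -0.0879  0.0403] az along bar 92.8 sd mm [0.0045 0.0173] z% [0.034 0.041 0.045]
top [237.9 193.1] 91 mean [-0.08   -0.0074  0.0402] az along bar 127.3 sd mm [0.0048 0.0186] z% [0.032 0.04  0.045]
side [229.1 170.3] 89 mean [-0.0028 -0.0788  0.0412] az along bar 93.8 sd mm [0.0044 0.019 ] z% [0.029 0.043 0.046]
side [196.9 174.2] 101 mean [0.0754 0.0008 0.0418] az along bar 100.2 sd mm [0.0045 0.0192] z% [0.03  0.043 0.046]
side [241.2 201. ] 130 mean [-0.0837 -0.0027  0.04  ] az along bar 127.8 sd mm [0.0044 0.0191] z% [0.028 0.043 0.046]
side [208.3 206.2] 127 mean [-0.0043  0.0774  0.0409] az along bar 109.8 sd mm [0.0047 0.0192] z% [0.029 0.043 0.046]
```

```bash
python3 - <<'E'
from h import *
cals={n:vision.calibration(n) for n in("top","side")}
im={n:cv2.imread(f"pics/{n}m.png") for n in cals};dd={n:np.load(f"pics/{n}m.npy") for n in cals}
F=frame(np.radians(25),np.radians(-1.7));c0=np.array([.652,.030,.1362])
px={"far":((238.5,148.3),(196.9,174.2)),"left":((215.2,170.2),(208.3,206.2)),"right":((261.5,171.),(229.1,170.3)),"near":((237.9,193.1),(241.2,201.))}
T=[]
for k,(a,b) in px.items():
    o1,d1=rays(cals["top"],a);o2,d2=rays(cals["side"],b)
    A=np.c_[d1[0],-d2[0]];s=np.linalg.lstsq(A,o2-o1,rcond=None)[0]
    p,q=o1+d1[0]*s[0],o2+d2[0]*s[1]
    T.append((p+q)/2);print(k,((p+q)/2).round(4),"gap",(p-q).round(4),"local",(((p+q)/2-c0)@F).round(4))
print(np.mean(T,0),((np.mean(T,0)-c0)@F).round(4))
# ring: greenish-grey inside cover; print contrast
for n in cals:
    C=cloud(cals[n],dd[n]);L=(C-c0)@F;r=np.hypot(L[...,0],L[...,1])
    I=cv2.GaussianBlur(im[n],(3,3),0).astype(int);red=I[...,2]
    cov=np.median(red[(r<.07)&(r>.05)&(red>100)&(abs(L[...,2])<.015)])
    m=((r<.055)&(red<cov*.90)&(abs(L[...,2])<.02)).astype(np.uint8)
    m=cv2.morphologyEx(m,cv2.MORPH_CLOSE,np.ones((3,3)))
    N,lm,st,ce=cv2.connectedComponentsWithStats(m);i=1+np.argmax(st[1:,4])
    cnt=max(cv2.findContours((lm==i).astype(np.uint8),cv2.RETR_EXTERNAL,cv2.CHAIN_APPROX_NONE)[0],key=cv2.contourArea)
    e=cv2.fitEllipse(cnt);X=onplane(cals[n],[e[0]],F[:,2],c0+F[:,2]*.006)
    print(n,cov,"ring",e,"->",X.round(4),((X-c0)@F).round(4))
# tool check: mean of TCP known; see calibration offset via bench objects skip
E
```

```text
far [0.708  0.0212 0.1962] gap [0.0009 0.0002 0.0002] local [ 0.0764 -0.0071  0.0306]
left [0.6377 0.1033 0.1645] gap [0.0027 0.0006 0.0007] local [-0.003   0.0729  0.0326]
right [ 0.6348 -0.0577  0.1611] gap [0.0017 0.0003 0.0004] local [-0.0027 -0.0881  0.0287]
near [0.5625 0.0257 0.1305] gap [0.0022 0.0004 0.0004] local [-0.0834 -0.007   0.0326]
[0.63575253 0.02313468 0.16307257] [-0.0032 -0.0073  0.0311]
top 161.0 ring ((237.43125915527344, 169.15765380859375), (20.641990661621094, 26.411304473876953), 96.0156021118164) -> [[0.6476 0.0271 0.1408]] [[-0.002 -0.003  0.006]]
side 173.0 ring ((216.24586486816406, 192.9767608642578), (21.653194427490234, 25.07310676574707), 168.44454956054688) -> [[0.6442 0.028  0.1392]] [[-0.0058 -0.0022  0.006 ]]
```

```bash
cat >> h.py <<'E'
from scipy.spatial.transform import Rotation as Ro
F=frame(np.radians(25),np.radians(-1.7))
CC=np.array([.652,.030,.1362])+F@np.array([-.0025,-.006,0])   # cover top centre, knobs 0
DIR={"far":(1,0),"near":(-1,0),"left":(0,1),"right":(0,-1)}
BAR={"far":100.3,"near":127.6,"left":109.6,"right":93.3}
def grip(k,off=(0,0,0),down=0.):
    return CC+F@(np.array([DIR[k][0]*.08,DIR[k][1]*.08,.033-down])+np.array(off))
def toolR(k,turn=0.):   # turn clockwise rad
    a=np.radians(BAR[k]-90)-turn
    y=F@np.array([np.cos(a),np.sin(a),0]);z=-F[:,2];x=np.cross(y,z)
    return np.c_[x,y,z]
def cur(s=None):
    s=s or robot.observe();q=s["orientation"]
    return np.array(s["eef_pos"]),Ro.from_quat([q[1],q[2],q[3],q[0]]).as_matrix(),s
def delta(tp,tR,fromp=None,fromR=None):
    p,R,_=cur()
    if fromp is not None:p=fromp
    if fromR is not None:R=fromR
    return (tp-p)/.04,np.degrees(Ro.from_matrix(tR@R.T).as_rotvec())/6
def tcp(k,turn=0.,up=0.,down=0.,raise_=.006):
    """TCP for holding knob k: raise_ above grip, up = hover along normal"""
    R=toolR(k,turn); return grip(k,down=down)+F[:,2]*(up+raise_-.019),R
E
python3 - <<'E'
from h import *
p,R,s=cur();print(p,R.round(3).tolist())
for k in DIR: print(k,grip(k).round(4))
print("n",F[:,2].round(3))
t,TR=tcp("far",up=.07);d=delta(t,TR);print("to far hover",t.round(3),d[0].round(2),d[1].round(2))
E
```

```text
[ 0.16455044 -0.49853853  0.23126233] [[0.95, 0.313, -0.0], [0.313, -0.95, 0.0], [-0.0, -0.0, -1.0]]
far [0.7081 0.0223 0.1989]
near [0.5631 0.0266 0.1312]
left [0.638  0.1044 0.1651]
right [ 0.6332 -0.0555  0.1651]
n [-0.422  0.013  0.906]
to far hover [0.684 0.023 0.251] [12.99 13.04  0.48] [-3.02 -3.37 13.16]
```

```bash
python3 -m inch '[[0.81,0.81,0.1,-0.19,-0.21,0.82,0],[0.81,0.81,0.1,-0.19,-0.21,0.82,0],[0.81,0.81,0.1,-0.19,-0.21,0.82,0],[0.81,0.81,0.1,-0.19,-0.21,0.82,0],[0.81,0.81,0,-0.19,-0.21,0.82,0],[0.81,0.81,0,-0.19,-0.21,0.82,0],[0.81,0.81,0,-0.19,-0.21,0.82,0],[0.81,0.81,0,-0.19,-0.21,0.82,0]]' 40
python3 -m inch '[[0.81,0.81,0.03,-0.19,-0.21,0.82,0],[0.81,0.81,0.03,-0.19,-0.21,0.82,0],[0.81,0.81,0.03,-0.19,-0.21,0.82,0],[0.81,0.81,0,-0.19,-0.21,0.82,0],[0.81,0.81,0,-0.19,-0.21,0.82,0],[0.81,0.81,0,-0.19,-0.21,0.82,0],[0.81,0.81,0,-0.19,-0.21,0.82,0],[0.81,0.81,0,-0.19,-0.21,0.82,0]]'
python3 - <<'E'
from h import *
p,R,s=cur();print(p,s["joints"],s["joint_vel"])
t,TR=tcp("far",up=.07);d=delta(t,TR);print("residual",d[0].round(2),d[1].round(2))
t,TR=tcp("far");d=delta(t,TR);print("to grip",d[0].round(2),d[1].round(2))
for n in("top","side"):
    I,D=vision.snapshot(n);cv2.imwrite(f"pics/{n}1.png",I);np.save(f"pics/{n}1.npy",D)
    u=proj(vision.calibration(n),p)[0];print(n,u)
    x,y=(180,110) if n=="top" else (150,110)
    cv2.imwrite(f"pics/{n}1c.png",cv2.resize(I[y:y+120,x:x+150],None,fx=5,fy=5,interpolation=cv2.INTER_CUBIC))
E
```

```text
time_s: 1.3
eef_pos: [0.4248, -0.2378, 0.2477]
orientation: [0.091, 0.869, 0.482, 0.073]
wrist_force: [0.4, -1.0, -0.2]
opening: 0.0855
time_s: 2.1
eef_pos: [0.6841, 0.0216, 0.251]
orientation: [0.17, 0.637, 0.74, 0.136]
wrist_force: [0.3, -1.5, 0.2]
opening: 0.0857
[0.68409423 0.0215604  0.25097318] [-0.01990944  0.16932259  1.28813872 -0.00649381  1.24567084 -0.1690384 ] [ 0.51364318  0.76862743 -0.79274708 -0.03219317 -0.2158181  -0.37421975]
residual [-0.    0.04 -0.01] [0.02 0.02 0.01]
to grip [ 0.74  0.02 -1.6 ] [0.02 0.02 0.01]
top [237.84610254 151.02117904]
side [202.13030334 163.68392349]
```

View pics/side1c.png

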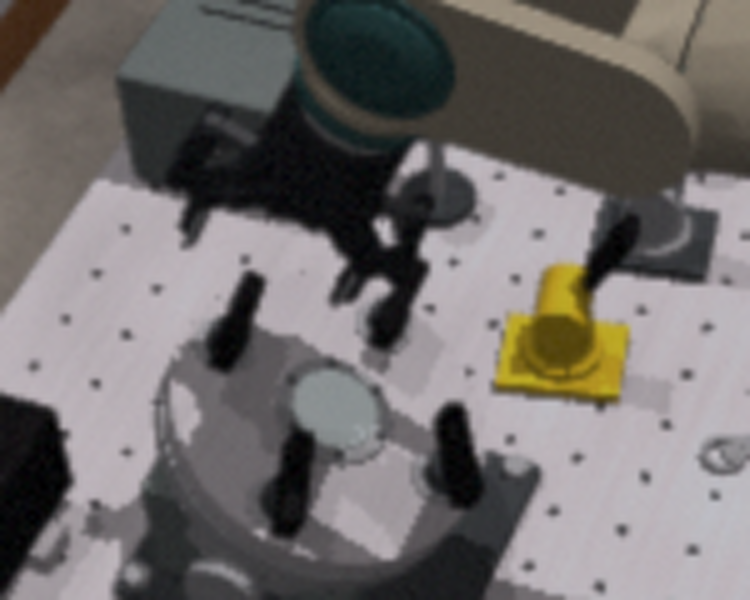

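View pics/top1c.png

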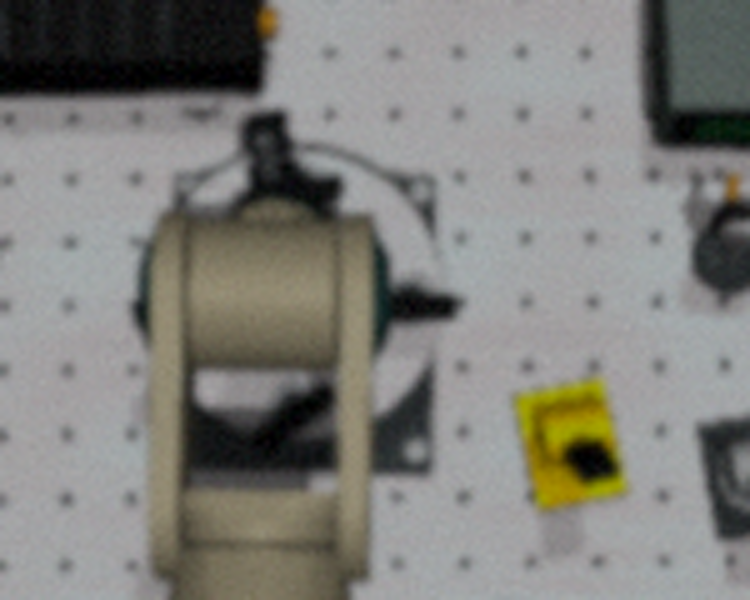

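```bash
python3 -m inch '[[0.185,0,-0.4,0,0,0,0],[0.185,0,-0.4,0,0,0,0],[0.185,0,-0.4,0,0,0,0],[0.185,0,-0.4,0,0,0,0],[0,0,0,0,0,0,0.3],[0,0,0,0,0,0,0.5],[0,0,0,0,0,0,0.65],[0,0,0,0,0,0,0.7]]' 30
python3 - <<'E'
from h import *
p,R,s=cur();print(s["moment"],s["wrist_force"])
t,TR=tcp("far");d=delta(t,TR);print("residual",d[0].round(3),d[1].round(2))
for n in("side",):
    I,D=vision.snapshot(n);cv2.imwrite(f"pics/{n}2.png",I)
    x,y=(170,140)
    cv2.imwrite(f"pics/{n}2c.png",cv2.resize(I[y:y+75,x:x+100],None,fx=8,fy=8,interpolation=cv2.INTER_CUBIC))
E
```

```text
time_s: 3.0
eef_pos: [0.7129, 0.0198, 0.1884]
orientation: [0.17, 0.638, 0.739, 0.136]
wrist_force: [-0.1, -0.4, 0.1]
opening: 0.028
[-0.04570658  0.19002858 -0.02350309] [-0.10498765 -0.42962236  0.05284122]
residual [ 0.017  0.06  -0.034] [0.01 0.03 0.04]
```

View pics/side2c.png

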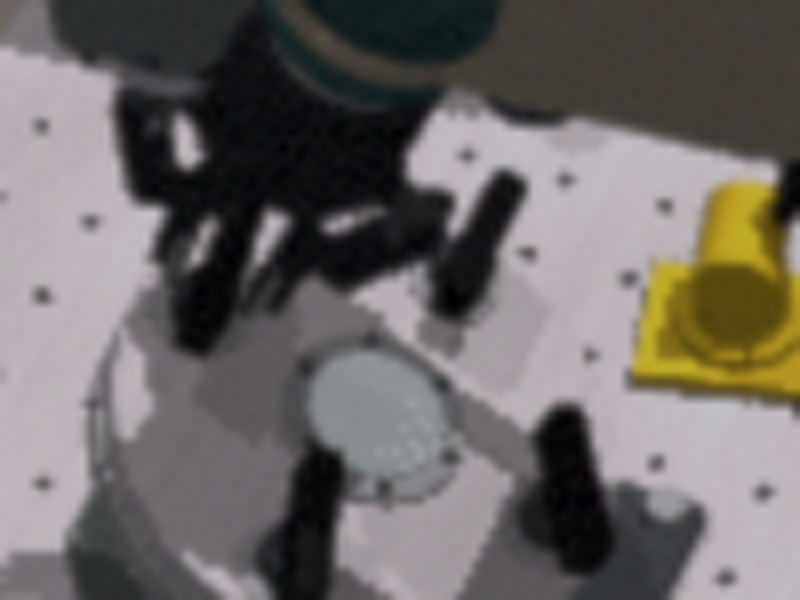

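Side crop: the fingers straddle the far bar, which is at crop (215,280), with a gap on both sides. I'll close on it.

```bash
python3 -m inch '[[0,0.06,0,0,0,0,0.78],[0,0,0,0,0,0,0.85],[0,0,0,0,0,0,0.9],[0,0,0,0,0,0,1],[0,0,0,0,0,0,1],[0,0,0,0,0,0,1],[0,0,0,0,0,0,1],[0,0,0,0,0,0,1]]' 40
python3 - <<'E'
from h import *
p,R,s=cur();print(s["moment"],s["wrist_force"])
t,TR=tcp("far");d=delta(t,TR);print("residual",d[0].round(3),d[1].round(2))
n=F[:,2]
print("n axis rows for 0.75 rad:", (-n*np.degrees(.75)/6/8).round(3),"down 3.2mm:",(-n*.0032/.04/8).round(4))
E
```

```text
time_s: 3.85
eef_pos: [0.7122, 0.0225, 0.1876]
orientation: [0.169, 0.638, 0.739, 0.136]
wrist_force: [-4.7, 0.5, 2.7]
opening: 0.015
[-0.01360244  0.7999706  -0.05861702] [-4.70221456  0.4526753   2.74580319]
residual [ 0.033 -0.007 -0.013] [0.01 0.01 0.04]
n axis rows for 0.75 rad: [ 0.378 -0.011 -0.811] down 3.2mm: [ 0.0042 -0.0001 -0.0091]
```

```bash
python3 -m inch '[[0.004,0,-0.009,0.38,-0.01,-0.82,1],[0.004,0,-0.009,0.38,-0.01,-0.82,1],[0.004,0,-0.009,0.38,-0.01,-0.82,1],[0.004,0,-0.009,0.38,-0.01,-0.82,1],[0.004,0,-0.009,0.38,-0.01,-0.82,1],[0.004,0,-0.009,0.38,-0.01,-0.82,1],[0.004,0,-0.009,0.38,-0.01,-0.82,1],[0.004,0,-0.009,0.38,-0.01,-0.82,1]]'
python3 - <<'E'
from h import *
p,R,s=cur();print(s["moment"],s["wrist_force"])
t,TR=tcp("far");print("turned deg",np.degrees(Ro.from_matrix(toolR("far").T@R).as_rotvec()).round(1), ((p-t)@F*1e3).round(1))
u=np.array
# next: up 70mm from held pose, then near hover
t2,R2=tcp("near",up=.07)
a=p+F[:,2]*.06
print("up",(F[:,2]*.06/.04).round(2),"then",*[x.round(2) for x in delta(t2,R2,fromp=a)])
E
```

```text
time_s: 4.65
eef_pos: [0.7156, 0.022, 0.1867]
orientation: [0.108, 0.867, 0.449, 0.19]
wrist_force: [9.6, -1.4, 2.3]
opening: 0.0152
[-0.25213561 -0.67245542  0.11968757] [ 9.63384696 -1.44896622  2.27222832]
turned deg [-0.3 -0.2 43.8] [ 1.6 -0.1 -1.2]
up [-0.63  0.02  1.36] then [-3.78  0.11 -1.45] [-4.99  0.2  10.75]
```

```bash
python3 -m inch '[[0,0,0,0,0,0,0.4],[0,0,0,0,0,0,0.4],[-0.2,0,0.45,0,0,0,0.4],[-0.21,0.01,0.45,0,0,0,0.4],[-0.21,0.01,0.45,-0.46,0.02,0.98,0.4],[-0.42,0.01,-0.16,-0.46,0.02,0.98,0.4],[-0.42,0.01,-0.16,-0.46,0.02,0.98,0.4],[-0.42,0.01,-0.16,-0.46,0.02,0.98,0.4]]'
python3 -m inch '[[-0.42,0.01,-0.16,-0.46,0.02,0.98,0.4],[-0.42,0.01,-0.16,-0.46,0.02,0.98,0.4],[-0.42,0.01,-0.16,-0.46,0.02,0.98,0.4],[-0.42,0.01,-0.16,-0.46,0.02,0.98,0.4],[-0.42,0.02,-0.16,-0.46,0.02,0.98,0.4],[-0.42,0.02,-0.16,-0.46,0.02,0.98,0.4],[0,0,0,-0.46,0.02,0.98,0.4],[0,0,0,0,0,0,0.4]]'
python3 - <<'E'
from h import *
p,R,s=cur();print(s["joints"])
t,TR=tcp("near",up=.07);d=delta(t,TR);print("residual",d[0].round(3),d[1].round(2))
t,TR=tcp("near");d=delta(t,TR);print("to grip",d[0].round(3),d[1].round(2))
for n in("side","top"):
    I,D=vision.snapshot(n);cv2.imwrite(f"pics/{n}3.png",I);np.save(f"pics/{n}3.npy",D)
    x,y=(170,140) if n=="side" else (195,130)
    cv2.imwrite(f"pics/{n}3c.png",cv2.resize(I[y:y+75,x:x+100],None,fx=8,fy=8,interpolation=cv2.INTER_CUBIC))
E
```

```text
time_s: 5.45
eef_pos: [0.6378, 0.0245, 0.2185]
orientation: [0.147, 0.741, 0.636, 0.157]
wrist_force: [-0.6, -0.5, -0.0]
opening: 0.051
time_s: 6.25
eef_pos: [0.5374, 0.0276, 0.1804]
orientation: [0.198, 0.44, 0.872, 0.087]
wrist_force: [0.3, 0.0, 0.9]
opening: 0.051
[-0.00676748 -0.21350884  1.80551426 -0.02243891  1.11444858 -0.6376915 ]
residual [ 0.041 -0.007  0.063] [ 0.14 -0.01 -0.06]
to grip [ 0.781 -0.029 -1.523] [ 0.14 -0.01 -0.06]
```

View pics/side3c.png

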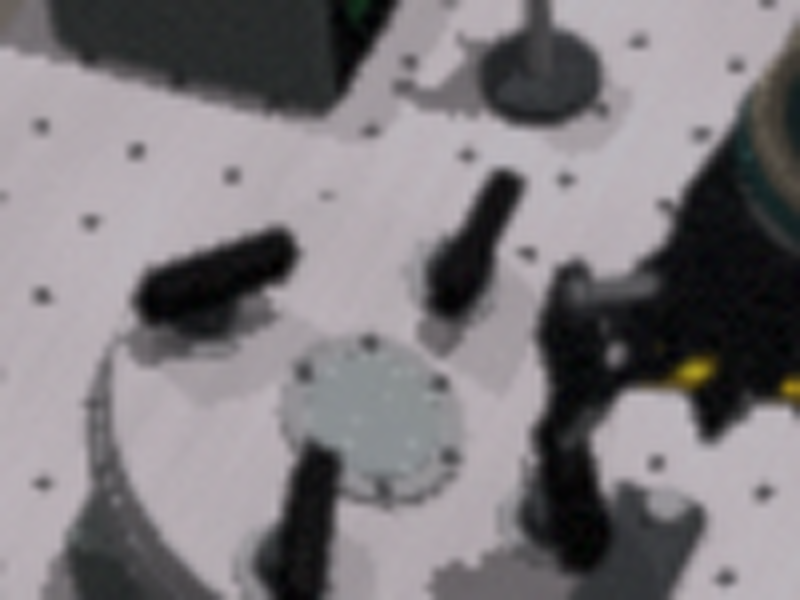

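```bash
python3 -m inch '[[0.195,-0.01,-0.38,0.14,0,-0.06,0.4],[0.195,-0.01,-0.38,0,0,0,0.4],[0.195,-0.01,-0.38,0,0,0,0.4],[0.195,0,-0.38,0,0,0,0.4],[0,0,0,0,0,0,0.6],[0,0,0,0,0,0,0.75],[0,0,0,0,0,0,0.85],[0,0,0,0,0,0,1]]' 40
python3 - <<'E'
from h import *
p,R,s=cur();print(s["moment"].round(2) if hasattr(s["moment"],'round') else s["moment"],s["wrist_force"])
t,TR=tcp("near");d=delta(t,TR);print("residual",d[0].round(3),d[1].round(2))
E
```

```text
time_s: 7.15
eef_pos: [0.5676, 0.0251, 0.1195]
orientation: [0.194, 0.446, 0.869, 0.091]
wrist_force: [-10.1, -5.3, 2.0]
opening: 0.0153
[-0.87  1.72 -0.65] [-10.11953283  -5.32376838   2.00740377]
residual [ 0.027  0.033 -0.002] [ 0.01 -0.05  0.03]
```

```bash
python3 -m inch '[[-0.03,-0.02,-0.009,0.38,-0.01,-0.82,1],[0.004,0,-0.009,0.38,-0.01,-0.82,1],[0.004,0,-0.009,0.38,-0.01,-0.82,1],[0.004,0,-0.009,0.38,-0.01,-0.82,1],[0.004,0,-0.009,0.38,-0.01,-0.82,1],[0.004,0,-0.009,0.38,-0.01,-0.82,1],[0.004,0,-0.009,0.38,-0.01,-0.82,1],[0.004,0,-0.009,0.38,-0.01,-0.82,1]]'
python3 - <<'E'
from h import *
p,R,s=cur();print(s["moment"],s["wrist_force"])
t,TR=tcp("near");print("turned deg",np.degrees(Ro.from_matrix(toolR("near").T@R).as_rotvec()).round(1), ((p-t)@F*1e3).round(1))
t2,R2=tcp("left",up=.05)
a=p+F[:,2]*.06
print("up",(F[:,2]*.06/.04).round(2),"then",*[x.round(2) for x in delta(t2,R2,fromp=a)])
E
```

```text
time_s: 7.95
eef_pos: [0.5689, 0.0254, 0.1177]
orientation: [0.147, 0.736, 0.642, 0.158]
wrist_force: [-1.5, 0.1, -1.4]
opening: 0.0153
[-0.42982987  0.17224904 -0.09270553] [-1.5165599   0.09967413 -1.40820586]
turned deg [ 0.1 -0.  43.7] [-0.5 -1.1 -1.8]
up [-0.63  0.02  1.36] then [1.97 1.97 0.66] [-1.8   0.04  3.89]
```

```bash
python3 -m inch '[[0,0,0,0,0,0,0.4],[0,0,0,0,0,0,0.4],[-0.21,0,0.45,0,0,0,0.4],[-0.21,0.01,0.45,0,0,0,0.4],[-0.21,0.01,0.46,0,0,0,0.4],[0.39,0.39,0.13,-0.36,0.01,0.78,0.4],[0.39,0.39,0.13,-0.36,0.01,0.78,0.4],[0.39,0.39,0.13,-0.36,0.01,0.78,0.4]]'
python3 -m inch '[[0.4,0.4,0.13,-0.36,0.01,0.78,0.4],[0.4,0.4,0.14,-0.36,0,0.77,0.4],[0.13,0,-0.28,0,0,0,0.4],[0.13,0,-0.28,0,0,0,0.4],[0.13,-0.01,-0.28,0,0,0,0.4],[0.14,-0.01,-0.29,0,0,0,0.4],[0,0,0,0,0,0,0.6],[0,0,0,0,0,0,0.65]]'
python3 - <<'E'
from h import *
p,R,s=cur()
t,TR=tcp("left");d=delta(t,TR);print("residual",d[0].round(3),d[1].round(2))
n="side"
I,D=vision.snapshot(n);cv2.imwrite(f"pics/{n}4.png",I)
x,y=(170,140)
cv2.imwrite(f"pics/{n}4c.png",cv2.resize(I[y:y+75,x:x+100],None,fx=8,fy=8,interpolation=cv2.INTER_CUBIC))
E
```

```text
time_s: 8.75
eef_pos: [0.5913, 0.0736, 0.1882]
orientation: [0.168, 0.639, 0.738, 0.137]
wrist_force: [0.5, -0.2, 0.4]
opening: 0.0516
time_s: 9.55
eef_pos: [0.6436, 0.1038, 0.1518]
orientation: [0.178, 0.573, 0.79, 0.121]
wrist_force: [0.5, 0.7, 0.1]
opening: 0.0298
residual [-0.003  0.012  0.036] [ 0.02 -0.02 -0.03]
```

View pics/side4c.png

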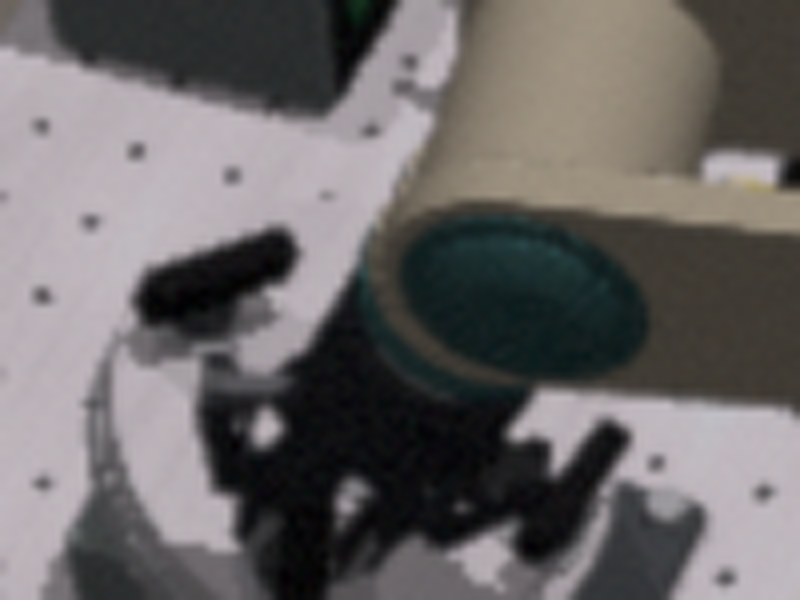

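```bash
python3 -m inch '[[-0.02,0,0,0,0,0,0.8],[0,0,0,0,0,0,0.9],[0,0,0,0,0,0,1],[0,0,0,0,0,0,1],[0.004,0,-0.009,0.38,-0.01,-0.82,1],[0.004,0,-0.009,0.38,-0.01,-0.82,1],[0.004,0,-0.009,0.38,-0.01,-0.82,1],[0.004,0,-0.009,0.38,-0.01,-0.82,1]]'
python3 - <<'E'
from h import *
p,R,s=cur();print(s["moment"],s["wrist_force"])
E
python3 -m inch '[[0.004,0,-0.009,0.38,-0.01,-0.82,1],[0.004,0,-0.009,0.38,-0.01,-0.82,1],[0.004,0,-0.009,0.38,-0.01,-0.82,1],[0.004,0,-0.009,0.38,-0.01,-0.82,1],[0,0,0,0,0,0,1],[0,0,0,0,0,0,0.4],[0,0,0,0,0,0,0.4],[-0.2,0,0.45,0,0,0,0.4]]'
python3 - <<'E'
from h import *
p,R,s=cur();print(s["moment"],s["wrist_force"])
t,TR=tcp("left");print("turned deg",np.degrees(Ro.from_matrix(toolR("left").T@R).as_rotvec()).round(1), ((p-t)@F*1e3).round(1))
t2,R2=tcp("right",up=.05)
print("up",(F[:,2]*.04/.04).round(2),"then",*[x.round(2) for x in delta(t2,R2,fromp=p+F[:,2]*.04)])
E
```

```text
time_s: 10.4
eef_pos: [0.6432, 0.1041, 0.1519]
orientation: [0.152, 0.713, 0.667, 0.153]
wrist_force: [-5.4, -1.0, 3.6]
opening: 0.0152
[-0.44986084  0.80403221 -0.08604767] [-5.3753443  -0.97685581  3.60752933]
time_s: 11.2
eef_pos: [0.6352, 0.1039, 0.1643]
orientation: [0.12, 0.825, 0.524, 0.176]
wrist_force: [-0.5, 0.1, -0.3]
opening: 0.0513
[ 0.04954601  0.23376603 -0.00685004] [-0.49688103  0.11924672 -0.34104891]
turned deg [ 0.4 -0.1 43.1] [-2.9 -0.6 13.5]
up [-0.42  0.01  0.91] then [-0.02 -3.99 -0.05] [-1.86 -0.01  4.06]
```

```bash
python3 -m inch '[[-0.21,0,0.45,0,0,0,0.4],[-0.21,0.01,0.46,0,0,0,0.4],[0,-0.8,-0.01,-0.37,0,0.81,0.4],[0,-0.8,-0.01,-0.37,0,0.81,0.4],[0,-0.8,-0.01,-0.37,0,0.81,0.4],[0,-0.8,-0.01,-0.37,0,0.81,0.4],[-0.02,-0.79,-0.01,-0.37,0,0.81,0.4],[0.13,0,-0.28,0,0,0,0.4]]'
python3 -m inch '[[0.13,0,-0.28,0,0,0,0.4],[0.13,-0.01,-0.28,0,0,0,0.4],[0.12,-0.01,-0.29,0,0,0,0.4],[0,0,0,0,0,0,0.6],[0,0,0,0,0,0,0.75],[0,0,0,0,0,0,0.9],[0,0,0,0,0,0,1],[0,0,0,0,0,0,1]]'
python3 - <<'E'
from h import *
p,R,s=cur();print(s["moment"],s["wrist_force"])
t,TR=tcp("right");d=delta(t,TR);print("residual",d[0].round(3),d[1].round(2))
E
```

```text
time_s: 12.0
eef_pos: [0.6243, -0.0587, 0.1924]
orientation: [0.162, 0.681, 0.699, 0.149]
wrist_force: [0.2, -0.3, 0.0]
opening: 0.0514
time_s: 12.8
eef_pos: [0.6374, -0.0552, 0.1558]
orientation: [0.157, 0.681, 0.7, 0.147]
wrist_force: [-10.4, 1.5, 0.4]
opening: 0.0146
[0.25113179 1.59652654 0.01101592] [-10.42581554   1.545898     0.36243145]
residual [ 0.033 -0.01  -0.063] [-0.05 -0.02  0.  ]
```

```bash
python3 -m inch '[[-0.03,0,-0.03,0.38,-0.01,-0.82,1],[0.004,0,-0.02,0.38,-0.01,-0.82,1],[0.004,0,-0.009,0.38,-0.01,-0.82,1],[0.004,0,-0.009,0.38,-0.01,-0.82,1],[0.004,0,-0.009,0.38,-0.01,-0.82,1],[0.004,0,-0.009,0.38,-0.01,-0.82,1],[0.004,0,-0.009,0.38,-0.01,-0.82,1],[0.004,0,-0.009,0.38,-0.01,-0.82,1]]'
python3 - <<'E'
from h import *
p,R,s=cur();print(s["moment"],s["wrist_force"])
t,TR=tcp("right");print("turned deg",np.degrees(Ro.from_matrix(toolR("right").T@R).as_rotvec()).round(1), ((p-t)@F*1e3).round(1))
E
python3 -m inch '[[0,0,0,0,0,0,1],[0,0,0,0,0,0,0.4],[0,0,0,0,0,0,0.4],[-0.2,0,0.45,0,0,0,0.4],[-0.21,0,0.45,0,0,0,0.4],[-0.21,0.01,0.45,0,0,0,0.4],[-0.21,0,0.45,0,0,0,0.4],[-0.4,-0.4,0.8,0,0,0,0.4]]'
python3 - <<'E'
from h import *
p,R,s=cur();print(p)
for n in("side","top"):
    I,D=vision.snapshot(n);cv2.imwrite(f"pics/{n}5.png",I);np.save(f"pics/{n}5.npy",D)
cv2.imwrite("pics/side5c.png",cv2.resize(cv2.imread("pics/side5.png")[140:240,165:265],None,fx=6,fy=6,interpolation=cv2.INTER_CUBIC))
E
```

```text
time_s: 13.6
eef_pos: [0.6393, -0.0566, 0.1542]
orientation: [0.096, 0.892, 0.396, 0.197]
wrist_force: [-3.7, -5.6, 2.6]
opening: 0.0153
[-0.47803843  0.33394131 -0.03635952] [-3.70812239 -5.57700306  2.57316367]
turned deg [-0.3 -0.  43.7] [ 0.9 -1.   0.6]
time_s: 14.4
eef_pos: [0.5889, -0.0698, 0.2552]
orientation: [0.093, 0.891, 0.399, 0.195]
wrist_force: [-0.1, -0.3, -0.3]
opening: 0.0512
[ 0.58893171 -0.06979346  0.25519904]
```

View pics/side5c.png

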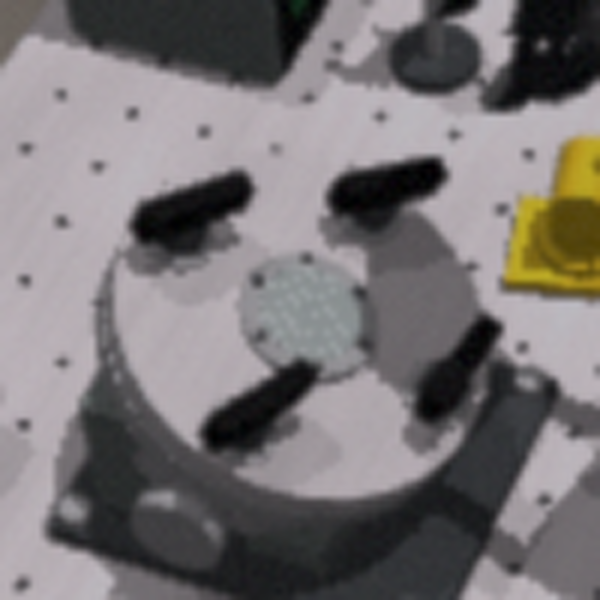

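All four knobs are turned by about half, seen in the side crop at (195,205), (390,185), (260,405) and (460,365). I'll measure the angles.

```bash
cat > bars.py <<'E'
from h import *
import sys
def bars(n,im,dd,low):
    cal=vision.calibration(n);C=cloud(cal,dd);P=C.reshape(-1,3);L=(P-(CC-F[:,2]*low))@F;gg=im.max(2).ravel();r=np.hypot(L[:,0],L[:,1])
    b=(gg<75)&(L[:,2]>.025)&(L[:,2]<.055)&(r>.03)&(r<.13)
    N,lm,st,ce=cv2.connectedComponentsWithStats(b.reshape(im.shape[:2]).astype(np.uint8))
    for i in range(1,N):
        if st[i,4]<25: continue
        Q=L[(lm==i).ravel()];m=Q.mean(0)
        k=max(DIR,key=lambda k:m[:2]@np.array(DIR[k]))
        xy=Q[:,:2]-m[:2];w,v=np.linalg.eigh(xy.T@xy/len(xy));a=np.degrees(np.arctan2(v[1,1],v[0,1]))%180
        t=(BAR[k]-a)%180
        print(n,k,len(Q),"mean",(m*1e3).round(1),"az",a.round(1),"turned deg",t.round(1),"rad",np.radians(t).round(3))
    pl=(gg>110)&(np.hypot(L[:,0],L[:,1])<.095)&(abs(L[:,2])<.012)
    c,nn,mm,rr=fitplane(P[pl],10,.007);print(n,"plane tilt",np.degrees(np.arccos(nn[2])).round(2),"height at CC (mm along n)",(((c-CC)@nn)*1e3).round(2),mm.sum(), "n",nn.round(4))
if __name__=="__main__":
    for n in("side","top"):
        bars(n,cv2.imread(f"pics/{n}{sys.argv[1]}.png"),np.load(f"pics/{n}{sys.argv[1]}.npy"),float(sys.argv[2]))
E
python3 bars.py m 0; echo; python3 bars.py 5 0.0032
python3 - <<'E'
from h import *
BAR={}
t2,R2=tcp("far",turn=.76,up=.06,down=.0032);print("to far",*[x.round(2) for x in delta(t2,R2)])
E
```

```text
side right 89 mean [ -0.7 -72.7  41.4] az 93.5 turned deg 179.8 rad 3.137
side far 101 mean [77.9  6.6 41.8] az 100.0 turned deg 0.3 rad 0.006
side near 129 mean [-81.1   3.7  40.1] az 127.3 turned deg 0.3 rad 0.004
side left 126 mean [-1.4 83.3 40.8] az 109.7 turned deg 179.9 rad 3.14
side plane tilt 24.79 height at CC (mm along n) 1.31 1785 n [-0.419   0.017   0.9078]
top far 74 mean [81.1 -1.5 40.2] az 100.2 turned deg 0.1 rad 0.002
top left 85 mean [ 2.8 78.4 40.4] az 109.0 turned deg 0.6 rad 0.01
top right 86 mean [  3.1 -81.8  40.5] az 92.5 turned deg 0.8 rad 0.014
top near 91 mean [-77.6  -1.   40.2] az 127.0 turned deg 0.6 rad 0.01
top plane tilt 25.08 height at CC (mm along n) -1.35 1689 n [-0.4237  0.0128  0.9057]

side right 114 mean [ -0.8 -75.8  39.5] az 49.2 turned deg 44.1 rad 0.77
side far 128 mean [79.4  4.2 40.5] az 56.2 turned deg 44.1 rad 0.769
side near 103 mean [-80.2   5.9  43.2] az 84.1 turned deg 43.5 rad 0.759
side left 119 mean [-1.6 84.4 40. ] az 66.4 turned deg 43.2 rad 0.754
side plane tilt 24.61 height at CC (mm along n) -1.98 1329 n [-0.4159  0.0215  0.9092]
top far 76 mean [81.4 -2.6 41.5] az 56.1 turned deg 44.2 rad 0.772
top left 86 mean [ 1.7 78.5 39.6] az 66.4 turned deg 43.2 rad 0.754
top right 71 mean [  5.6 -78.   40.4] az 51.7 turned deg 41.6 rad 0.726
top near 67 mean [-76.1   5.5  41.4] az 85.8 turned deg 41.8 rad 0.73
top plane tilt 24.76 height at CC (mm along n) -4.08 1189 n [-0.4182  0.0218  0.9081]
to far [ 2.48  2.38 -0.61] [-0.47  0.13  1.06]
```

```bash
python3 -m inch '[[0.5,0.48,-0.1,-0.09,0.03,0.21,0.4],[0.5,0.48,-0.1,-0.09,0.03,0.21,0.4],[0.5,0.47,-0.1,-0.09,0.03,0.21,0.4],[0.49,0.47,-0.15,-0.1,0.02,0.21,0.4],[0.49,0.48,-0.16,-0.1,0.02,0.22,0.4],[0.21,0,-0.45,0,0,0,0.4],[0.1,-0.01,-0.22,0,0,0,0.4],[0,0,0,0,0,0,0.4]]'
python3 - <<'E'
from h import *
p,R,s=cur()
t,TR=tcp("far",turn=.76,down=.0032);d=delta(t,TR);print("residual",d[0].round(3),d[1].round(2))
E
```

```text
time_s: 15.3
eef_pos: [0.7007, 0.0235, 0.2024]
orientation: [0.102, 0.867, 0.452, 0.183]
wrist_force: [-0.2, 0.1, -0.5]
opening: 0.0516
residual [ 0.356 -0.033 -0.457] [-0.01 -0.13 -0.  ]
```

```bash
python3 -m inch '[[0.17,-0.02,-0.23,0,-0.1,0,0.4],[0.17,-0.01,-0.23,0,0,0,0.5],[0,0,0,0,0,0,0.7],[0,0,0,0,0,0,0.85],[0,0,0,0,0,0,1],[0,0,0,0,0,0,1],[0.004,0,-0.009,0.4,-0.01,-0.86,1],[0.004,0,-0.009,0.4,-0.01,-0.86,1]]'
python3 -m inch '[[0.004,0,-0.009,0.4,-0.01,-0.86,1],[0.004,0,-0.009,0.4,-0.01,-0.86,1],[0.004,0,-0.009,0.4,-0.01,-0.86,1],[0.004,0,-0.009,0.4,-0.01,-0.86,1],[0.004,0,-0.009,0.4,-0.01,-0.86,1],[0.004,0,-0.009,0.4,-0.01,-0.86,1],[0,0,0,0,0,0,1],[0,0,0,0,0,0,1]]'
python3 - <<'E'
from h import *
p,R,s=cur();print(s["moment"],s["wrist_force"],"axial",np.dot(s["moment"],F[:,2]))
t,TR=tcp("far");print("turned deg",np.degrees(Ro.from_matrix(toolR("far").T@R).as_rotvec()).round(1), ((p-t)@F*1e3).round(1))
t2,R2=tcp("near",turn=.75,up=.06,down=.0032)
print("up",(F[:,2]*.06/.04).round(2),"then",*[x.round(2) for x in delta(t2,R2,fromp=p+F[:,2]*.06)])
E
```

```text
time_s: 16.1
eef_pos: [0.7159, 0.0213, 0.1866]
orientation: [0.087, 0.907, 0.361, 0.2]
wrist_force: [10.2, -4.1, -3.2]
opening: 0.015
time_s: 16.9
eef_pos: [0.7177, 0.0204, 0.1863]
orientation: [0.028, 0.972, 0.084, 0.217]
wrist_force: [8.4, -7.4, 0.5]
opening: 0.0154
[-2.50327622 -0.73348449  3.17089761] [ 8.42279149 -7.43393231  0.53651887] axial 3.922077744305885
turned deg [-0.5 -0.  88.7] [ 3.5 -1.7 -2.5]
up [-0.63  0.02  1.36] then [-3.69  0.15 -1.74] [-5.13  0.23 11.03]
```

```bash
python3 -m inch '[[0,0,0,0,0,0,0.4],[0,0,0,0,0,0,0.4],[-0.21,0,0.45,0,0,0,0.4],[-0.21,0.01,0.45,0,0,0,0.4],[-0.21,0.01,0.46,-0.43,0.02,0.92,0.4],[-0.41,0.01,-0.19,-0.43,0.02,0.92,0.4],[-0.41,0.01,-0.19,-0.43,0.02,0.92,0.4],[-0.41,0.01,-0.19,-0.43,0.02,0.92,0.4]]'
python3 -m inch '[[-0.41,0.02,-0.19,-0.43,0.02,0.92,0.4],[-0.41,0.02,-0.19,-0.43,0.02,0.92,0.4],[-0.41,0.02,-0.19,-0.43,0.02,0.92,0.4],[-0.41,0.02,-0.19,-0.43,0.02,0.92,0.4],[-0.41,0.02,-0.19,-0.43,0.02,0.92,0.4],[-0.41,0.02,-0.2,-0.43,0.02,0.92,0.4],[0,0,0,-0.42,0.02,0.92,0.4],[0,0,0,-0.42,0.01,0.91,0.4]]'
python3 - <<'E'
from h import *
p,R,s=cur();print(s["joints"])
t,TR=tcp("near",turn=.75,down=.0032);d=delta(t,TR);print("to grip",d[0].round(3),d[1].round(2))
E
```

```text
time_s: 17.7
eef_pos: [0.6411, 0.0244, 0.2159]
orientation: [0.07, 0.934, 0.286, 0.204]
wrist_force: [0.9, 0.5, -0.0]
opening: 0.0513
time_s: 18.5
eef_pos: [0.5429, 0.0292, 0.1699]
orientation: [0.148, 0.733, 0.645, 0.155]
wrist_force: [0.4, 0.5, -0.2]
opening: 0.0512
[-0.00699987 -0.18611676  1.80224816 -0.01570359  1.09429007  0.12444404]
to grip [ 0.676 -0.069 -1.334] [ 0.03 -0.05  0.04]
```

```bash
python3 -m inch '[[0.22,-0.03,-0.45,0,0,0,0.4],[0.22,-0.03,-0.45,0,0,0,0.4],[0.22,-0.03,-0.44,0,0,0,0.5],[0,0,0,0,0,0,0.7],[0,0,0,0,0,0,0.85],[0,0,0,0,0,0,1],[0,0,0,0,0,0,1],[0.004,0,-0.009,0.39,-0.01,-0.83,1]]'
python3 -m inch '[[0.004,0,-0.009,0.39,-0.01,-0.83,1],[0.004,0,-0.009,0.39,-0.01,-0.83,1],[0.004,0,-0.009,0.39,-0.01,-0.83,1],[0.004,0,-0.009,0.39,-0.01,-0.83,1],[0.004,0,-0.009,0.39,-0.01,-0.83,1],[0.004,0,-0.009,0.39,-0.01,-0.83,1],[0.004,0,-0.009,0.39,-0.01,-0.83,1],[0,0,0,0,0,0,1]]'
python3 - <<'E'
from h import *
p,R,s=cur();print(s["moment"],s["wrist_force"],"axial",np.dot(s["moment"],F[:,2]))
t,TR=tcp("near");print("turned deg",np.degrees(Ro.from_matrix(toolR("near").T@R).as_rotvec()).round(1), ((p-t)@F*1e3).round(1))
t2,R2=tcp("left",turn=.755,up=.06,down=.0032)
print("up",(F[:,2]*.06/.04).round(2),"then",*[x.round(2) for x in delta(t2,R2,fromp=p+F[:,2]*.06)])
E
```

```text
time_s: 19.3
eef_pos: [0.5701, 0.0254, 0.1165]
orientation: [0.14, 0.765, 0.608, 0.162]
wrist_force: [1.5, -1.4, -2.0]
opening: 0.0153
time_s: 20.1
eef_pos: [0.5711, 0.0249, 0.1148]
orientation: [0.076, 0.922, 0.324, 0.199]
wrist_force: [-6.0, -2.8, 5.3]
opening: 0.0157
[-1.4807693   0.69110433  1.63428439] [-5.96863818 -2.79636372  5.25486936] axial 2.1153540975366116
turned deg [ 0.4 -0.  87.2] [ 0.3 -1.5 -5.3]
up [-0.63  0.02  1.36] then [1.84 1.98 0.89] [-1.82 -0.01  3.93]
```

```bash
python3 -m inch '[[0,0,0,0,0,0,0.4],[0,0,0,0,0,0,0.4],[-0.21,0,0.45,0,0,0,0.4],[-0.21,0.01,0.45,0,0,0,0.4],[-0.21,0.01,0.46,0,0,0,0.4],[0.37,0.4,0.18,-0.36,0,0.79,0.4],[0.37,0.4,0.18,-0.36,0,0.79,0.4],[0.37,0.4,0.18,-0.36,0,0.79,0.4]]'
python3 -m inch '[[0.37,0.39,0.18,-0.37,0,0.78,0.4],[0.36,0.39,0.17,-0.37,0,0.78,0.4],[0.16,0,-0.34,0,0,0,0.4],[0.16,0,-0.34,0,0,0,0.4],[0.16,-0.01,-0.34,0,0,0,0.4],[0.15,-0.01,-0.34,0,0,0,0.4],[0,0,0,0,0,0,0.6],[0,0,0,0,0,0,0.65]]'
python3 - <<'E'
from h import *
p,R,s=cur()
t,TR=tcp("left",turn=.755,down=.0032);d=delta(t,TR);print("residual",d[0].round(3),d[1].round(2))
E
```

```text
time_s: 20.9
eef_pos: [0.5908, 0.0749, 0.1899]
orientation: [0.102, 0.869, 0.446, 0.189]
wrist_force: [0.1, -0.2, 0.3]
opening: 0.0511
time_s: 21.7
eef_pos: [0.6445, 0.1042, 0.148]
orientation: [0.119, 0.826, 0.521, 0.178]
wrist_force: [-1.2, 1.0, 0.8]
opening: 0.0299
residual [0.008 0.002 0.058] [-0.03 -0.04  0.02]
```

```bash
python3 -m inch '[[-0.02,0,0.04,0,0,0,0.8],[0,0,0,0,0,0,0.9],[0,0,0,0,0,0,1],[0,0,0,0,0,0,1],[0.004,0,-0.009,0.39,-0.01,-0.84,1],[0.004,0,-0.009,0.39,-0.01,-0.84,1],[0.004,0,-0.009,0.39,-0.01,-0.84,1],[0.004,0,-0.009,0.39,-0.01,-0.84,1]]'
python3 -m inch '[[0.004,0,-0.009,0.39,-0.01,-0.84,1],[0.004,0,-0.009,0.39,-0.01,-0.84,1],[0.004,0,-0.009,0.39,-0.01,-0.84,1],[0.004,0,-0.009,0.39,-0.01,-0.84,1],[0,0,0,0,0,0,1],[0,0,0,0,0,0,1],[0,0,0,0,0,0,1],[0,0,0,0,0,0,1]]'
python3 - <<'E'
from h import *
p,R,s=cur();print(s["moment"],s["wrist_force"],"axial",np.dot(s["moment"],F[:,2]))
t,TR=tcp("left");print("turned deg",np.degrees(Ro.from_matrix(toolR("left").T@R).as_rotvec()).round(1), ((p-t)@F*1e3).round(1))
t2,R2=tcp("right",turn=.75,up=.06,down=.0032)
print("up",(F[:,2]*.06/.04).round(2),"then",*[x.round(2) for x in delta(t2,R2,fromp=p+F[:,2]*.06)])
E
```

```text
time_s: 22.5
eef_pos: [0.6452, 0.1045, 0.1506]
orientation: [0.083, 0.911, 0.351, 0.2]
wrist_force: [-3.8, 0.2, 5.1]
opening: 0.0148
time_s: 23.3
eef_pos: [0.6469, 0.1054, 0.151]
orientation: [0.043, 0.961, 0.172, 0.214]
wrist_force: [-1.4, 1.2, 8.5]
opening: 0.0153
[-0.64963568 -0.28005501  1.74328354] [-1.37271932  1.16242298  8.5034514 ] axial 1.8508673196419503
turned deg [-0.2  0.3 87.6] [ 2.1  1.2 -3.5]
up [-0.63  0.02  1.36] then [-0.17 -4.03 -0.02] [-2.03  0.09  4.26]
```

```bash
python3 -m inch '[[0,0,0,0,0,0,0.4],[0,0,0,0,0,0,0.4],[-0.21,0,0.45,0,0,0,0.4],[-0.21,0.01,0.45,0,0,0,0.4],[-0.21,0.01,0.46,0,0,0,0.4],[-0.03,-0.81,0,-0.41,0.02,0.85,0.4],[-0.03,-0.81,0,-0.41,0.02,0.85,0.4],[-0.03,-0.81,0,-0.41,0.02,0.85,0.4]]'
python3 -m inch '[[-0.04,-0.8,-0.01,-0.4,0.02,0.85,0.4],[-0.04,-0.8,-0.01,-0.4,0.01,0.86,0.4],[0.16,0,-0.34,0,0,0,0.4],[0.16,0,-0.34,0,0,0,0.4],[0.16,-0.01,-0.34,0,0,0,0.4],[0.15,-0.01,-0.34,0,0,0,0.4],[0,0,0,0,0,0,0.6],[0,0,0,0,0,0,0.65]]'
python3 - <<'E'
from h import *
p,R,s=cur()
t,TR=tcp("right",turn=.75,down=.0032);d=delta(t,TR);print("residual",d[0].round(3),d[1].round(2))
E
```

```text
time_s: 24.1
eef_pos: [0.6161, 0.0074, 0.2016]
orientation: [0.075, 0.926, 0.312, 0.2]
wrist_force: [1.1, 0.1, 0.5]
opening: 0.0507
time_s: 24.9
eef_pos: [0.6384, -0.0559, 0.146]
orientation: [0.095, 0.891, 0.4, 0.191]
wrist_force: [-0.3, 0.6, 0.1]
opening: 0.0299
residual [0.042 0.005 0.109] [ 0.01 -0.06  0.05]
```

```bash
python3 -m inch '[[0,0,0.09,0,0,0,0.65],[0,0,0,0,0,0,0.85],[0,0,0,0,0,0,1],[0,0,0,0,0,0,1],[0.004,0,-0.009,0.39,-0.01,-0.84,1],[0.004,0,-0.009,0.39,-0.01,-0.84,1],[0.004,0,-0.009,0.39,-0.01,-0.84,1],[0.004,0,-0.009,0.39,-0.01,-0.84,1]]'
python3 -m inch '[[0.004,0,-0.009,0.39,-0.01,-0.84,1],[0.004,0,-0.009,0.39,-0.01,-0.84,1],[0.004,0,-0.009,0.39,-0.01,-0.84,1],[0.004,0,-0.009,0.39,-0.01,-0.84,1],[0,0,0,0,0,0,1],[0,0,0,0,0,0,1],[0,0,0,0,0,0,1],[0,0,0,0,0,0,1]]'
python3 - <<'E'
from h import *
p,R,s=cur();print(s["moment"],s["wrist_force"],"axial",np.dot(s["moment"],F[:,2]))
t,TR=tcp("right");print("turned deg",np.degrees(Ro.from_matrix(toolR("right").T@R).as_rotvec()).round(1), ((p-t)@F*1e3).round(1))
E
python3 -m inch '[[0,0,0,0,0,0,0.4],[0,0,0,0,0,0,0.4],[-0.21,0,0.45,0,0,0,0.4],[-0.21,0,0.45,0,0,0,0.4],[-0.21,0.01,0.45,0,0,0,0.4],[-0.21,-0.1,0.6,0,0,0,0.4],[-0.4,-0.4,0.8,0,0,0,0.4],[-0.5,-0.5,0.8,0,0,0,0.4]]'
python3 - <<'E'
from h import *
p,R,s=cur();print(p,s["joints"])
for n in("side","top"):
    I,D=vision.snapshot(n);cv2.imwrite(f"pics/{n}6.png",I);np.save(f"pics/{n}6.npy",D)
cv2.imwrite("pics/side6c.png",cv2.resize(cv2.imread("pics/side6.png")[110:240,165:335],None,fx=4.5,fy=4.5,interpolation=cv2.INTER_CUBIC))
E
python3 bars.py 6 0.0064
```

```text
time_s: 25.7
eef_pos: [0.64, -0.0575, 0.1513]
orientation: [0.056, 0.952, 0.219, 0.208]
wrist_force: [-2.7, -4.3, 8.1]
opening: 0.0149
time_s: 26.5
eef_pos: [0.6409, -0.058, 0.1507]
orientation: [0.016, 0.976, 0.035, 0.215]
wrist_force: [-4.6, -5.1, 10.1]
opening: 0.0151
[-1.52852259 -0.02023147  1.71711724] [-4.60904712 -5.13054494 10.05577087] axial 2.201680315795626
turned deg [-0.  -0.3 87.4] [ 0.9 -2.3 -3.2]
time_s: 27.3
eef_pos: [0.5692, -0.0956, 0.289]
orientation: [0.013, 0.977, 0.034, 0.211]
wrist_force: [1.1, -1.5, 0.7]
opening: 0.0512
[ 0.56916015 -0.09561895  0.28902158] [-0.2815761  -0.13060242  1.51396494  0.10779201  1.34634218  1.21774258]
side right 128 mean [ -1.1 -76.7  39.6] az 14.1 turned deg 79.2 rad 1.383
side far 145 mean [80.   3.2 40.6] az 24.0 turned deg 76.3 rad 1.331
side near 133 mean [-80.9   2.8  42.8] az 46.3 turned deg 81.3 rad 1.418
side left 130 mean [-2.1 84.2 39.2] az 34.1 turned deg 75.5 rad 1.318
side plane tilt 24.59 height at CC (mm along n) -4.02 1381 n [-0.4154  0.0245  0.9093]
top far 78 mean [82.8 -1.6 42.8] az 23.3 turned deg 77.0 rad 1.344
top left 89 mean [ 2.  79.6 38.7] az 34.6 turned deg 75.0 rad 1.308
top right 85 mean [  1.2 -81.2  41.3] az 14.7 turned deg 78.6 rad 1.372
top near 95 mean [-78.6  -3.2  43. ] az 45.3 turned deg 82.3 rad 1.437
top plane tilt 24.27 height at CC (mm along n) -6.42 1275 n [-0.4107  0.0166  0.9116]
```

View pics/side6c.png

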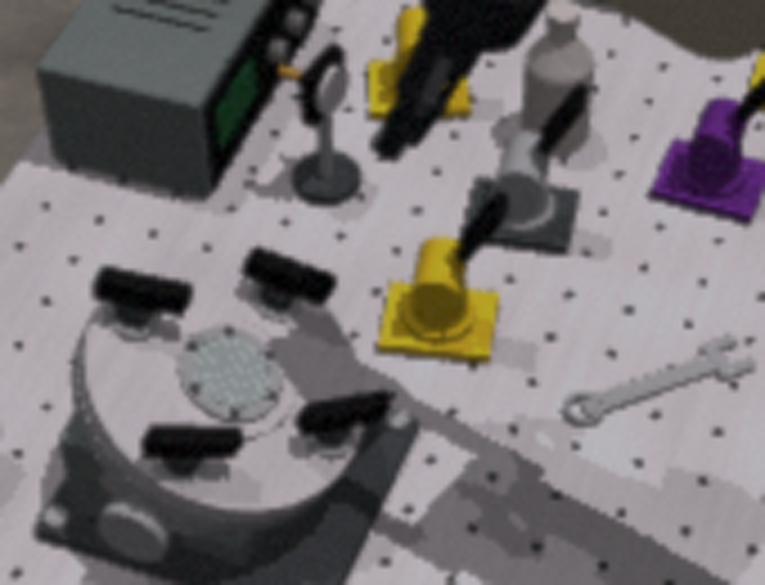

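```bash
python3 - <<'E'
from h import *
t2,R2=tcp("left",turn=1.312,up=.05,down=.0060);print("to left hover",*[x.round(2) for x in delta(t2,R2)])
print((F[:,2]*.05/.04).round(3))
E
```

```text
to left hover [ 1.37  5.07 -2.55] [-2.01  0.06  4.38]
[-0.528  0.016  1.133]
```

```bash
python3 -m inch '[[0.23,0.85,-0.2,-0.33,0.01,0.73,0.4],[0.23,0.85,-0.3,-0.33,0.01,0.73,0.4],[0.23,0.85,-0.4,-0.33,0.01,0.73,0.4],[0.23,0.84,-0.5,-0.34,0.01,0.73,0.4],[0.23,0.84,-0.55,-0.34,0.01,0.73,0.4],[0.22,0.84,-0.6,-0.34,0.01,0.73,0.4],[0.14,0,-0.28,0,0,0,0.4],[0.14,0,-0.28,0,0,0,0.4]]'
python3 - <<'E'
from h import *
t2,R2=tcp("left",turn=1.312,down=.0060);print("to left",*[x.round(3) for x in delta(t2,R2)])
E
```

```text
time_s: 28.2
eef_pos: [0.6356, 0.1075, 0.1626]
orientation: [0.066, 0.938, 0.277, 0.2]
wrist_force: [0.6, 0.0, -0.1]
opening: 0.0511
to left [ 0.261 -0.083 -0.368] [ 0.011 -0.108 -0.019]
```

```bash
python3 -m inch '[[0.13,-0.04,-0.17,0,-0.1,0,0.4],[0.12,-0.03,-0.16,0,0,0,0.5],[0,0,0,0,0,0,0.7],[0,0,0,0,0,0,0.85],[0,0,0,0,0,0,1],[0,0,0,0,0,0,1],[0,0,0,0,0,0,1],[0,0,0,0,0,0,1]]'
python3 - <<'E'
from h import *
p,R,s=cur();print(s["moment"],s["wrist_force"],"axial",np.dot(s["moment"],F[:,2]))
t,TR=tcp("left");print("turned deg",np.degrees(Ro.from_matrix(toolR("left").T@R).as_rotvec()).round(1), ((p-t)@F*1e3).round(1))
E
python3 -m inch '[[0,0,-0.005,0.2,0,-0.45,1],[0,0,-0.005,0.2,0,-0.45,1],[0,0,0,0.2,0,-0.45,1],[0,0,0,0,0,0,1],[0,0,0,0,0,0,1],[0,0,0,0,0,0,1],[0,0,0,0,0,0,1],[0,0,0,0,0,0,1]]'
python3 - <<'E'
from h import *
p,R,s=cur();print(s["moment"],s["wrist_force"],"axial",np.dot(s["moment"],F[:,2]))
t,TR=tcp("left");print("turned deg",np.degrees(Ro.from_matrix(toolR("left").T@R).as_rotvec()).round(1), ((p-t)@F*1e3).round(1))
E
```

```text
time_s: 29.0
eef_pos: [0.6453, 0.1046, 0.1519]
orientation: [0.067, 0.936, 0.276, 0.206]
wrist_force: [-5.1, 4.6, -0.7]
opening: 0.0151
[0.27887181 0.70945405 0.16187181] [-5.10746617  4.58831213 -0.72184256] axial 0.037796016682027256
turned deg [-0.   0.1 75.1] [ 1.   0.3 -2. ]
time_s: 29.8
eef_pos: [0.6454, 0.1044, 0.152]
orientation: [0.054, 0.955, 0.205, 0.209]
wrist_force: [-4.9, 2.6, 0.4]
opening: 0.0155
[-0.79881654  0.89448658  2.33442167] [-4.88336994  2.55153638  0.38755838] axial 2.4643650332486122
turned deg [-0.1 -0.2 83.6] [ 1.2  0.1 -2. ]
```

```bash
python3 -m inch '[[0,0,0,0,0,0,0.4],[0,0,0,0,0,0,0.4],[-0.21,0,0.45,0,0,0,0.4],[-0.21,0,0.45,0,0,0,0.4],[-0.21,0.01,0.45,0,0,0,0.4],[-0.4,-0.3,0.9,0,0,0,0.5],[-0.5,-0.5,0.9,0,0,0,0.7],[-0.5,-0.7,0.5,0,0,0,1]]'
python3 - <<'E'
from h import *
for n,c0 in(("top",(331,205)),("side",(284,150))):
    cal=vision.calibration(n);im=cv2.imread(f"pics/{n}m.png");dd=np.load(f"pics/{n}m.npy");C=cloud(cal,dd)
    x,y=c0;w=30
    sub=C[y-w:y+w,x-w:x+w];I=im[y-w:y+w,x-w:x+w].astype(int);g=I.max(2);sat=I.max(2)-I.min(2)
    near=(abs(sub[...,0]-.585)<.1)&(abs(sub[...,1]+.27)<.09)
    near=np.ones_like(near)
    pad=(g<60)&(sub[...,2]>.07)&(sub[...,2]<.16)
    foot=(g<115)&(sub[...,2]<.03)&(sat<40)
    for nm,m in(("paddle",pad),("foot",foot)):
        N,lm,st,ce=cv2.connectedComponentsWithStats(m.astype(np.uint8))
        for i in range(1,N):
            if st[i,4]<12: continue
            Q=sub[lm==i];print(n,nm,(ce[i]+[x-w,y-w]).round(1),st[i,4],"mean",Q.mean(0).round(3),"min",Q.min(0).round(3),"max",Q.max(0).round(3))
    vis=np.dstack([foot*255,pad*255,g]).astype(np.uint8)
    cv2.imwrite(f"pics/valve_{n}.png",np.hstack([cv2.resize(vis,(400,400),interpolation=cv2.INTER_NEAREST),cv2.resize(im[y-w:y+w,x-w:x+w],(400,400),interpolation=cv2.INTER_CUBIC)]))
E
```

```text
time_s: 30.6
eef_pos: [0.5649, 0.0441, 0.3022]
orientation: [0.053, 0.954, 0.202, 0.213]
wrist_force: [0.1, -0.4, 0.9]
opening: 0.0145
top paddle [336.  207.7] 61 mean [ 0.509 -0.319  0.131] min [ 0.495 -0.334  0.098] max [ 0.527 -0.306  0.151]
top foot [328.1 205.7] 260 mean [ 0.534 -0.308  0.012] min [ 0.492 -0.357 -0.003] max [ 0.587 -0.276  0.024]
top foot [354.  199.6] 95 mean [ 0.558 -0.409  0.004] min [ 0.514 -0.435 -0.005] max [ 0.593 -0.395  0.028]
side paddle [289.4 136.1] 81 mean [ 0.507 -0.316  0.126] min [ 0.49  -0.403  0.071] max [ 0.526 -0.305  0.152]
side paddle [272.  159.5] 82 mean [ 0.528 -0.18   0.13 ] min [ 0.513 -0.201  0.093] max [ 0.545 -0.169  0.15 ]
side foot [278.5 137.8] 31 mean [ 0.577 -0.422  0.005] min [ 0.548 -0.443 -0.004] max [ 0.592 -0.398  0.028]
side foot [259.1 136.1] 13 mean [ 0.654 -0.409  0.003] min [ 0.632 -0.417 -0.001] max [ 0.672 -0.397  0.006]
side foot [291.3 141.3] 38 mean [ 0.521 -0.409  0.016] min [ 0.511 -0.427 -0.   ] max [ 0.535 -0.397  0.029]
side foot [270.9 153.5] 38 mean [ 0.575 -0.321  0.013] min [ 0.564 -0.345  0.001] max [ 0.586 -0.288  0.022]
side foot [284.5 160. ] 179 mean [ 0.516 -0.304  0.013] min [ 0.489 -0.358 -0.001] max [ 0.557 -0.279  0.029]
```

View pics/valve_top.png

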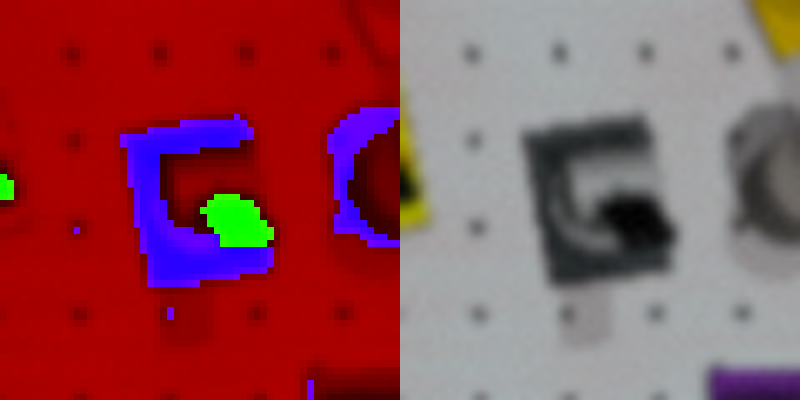

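View pics/valve_side.png

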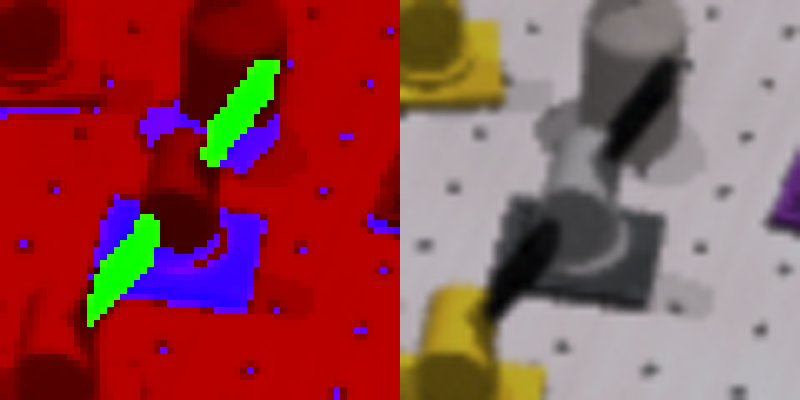

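```bash
python3 - <<'E'
from h import *
cal=vision.calibration("top")
c=np.array([(122,135),(150,287),(273,268),(252,117)])/6.6667+[301,175]-.5
P=onplane(cal,c,np.array([0,0,1.]),np.array([0,0,.012]));print(P.round(4),"centre",P.mean(0).round(4))
e=P[0]-P[1],P[3]-P[2];print([ (np.linalg.norm(v),np.degrees(np.arctan2(v[1],v[0]))) for v in e], np.linalg.norm(P[0]-P[3]))
p,R,s=cur();print(p,s["joints"],R.round(2).tolist())
yaw=np.radians(10.5);c0=P.mean(0)[:2]
for a in(0,.25,.5,.75,1.):
    th=a-.5;d=np.array([np.cos(yaw),np.sin(yaw)])
    print(a,"tip",(c0+d*.095*np.sin(th)).round(3),(.06+.095*np.cos(th)).round(3))
E
```

```text
[[ 0.5765 -0.2742  0.012 ]
 [ 0.4898 -0.2876  0.012 ]
 [ 0.4999 -0.3576  0.012 ]
 [ 0.5863 -0.3487  0.012 ]] centre [ 0.5381 -0.317   0.012 ]
[(np.float64(0.08769556798779835), np.float64(8.769632579767812)), (np.float64(0.08686179520427598), np.float64(5.89777176491562))] 0.07509533546183175
[0.5648807  0.04414044 0.30222712] [ 0.02586852 -0.1753227   1.53194527 -0.02705048  1.34291779  1.17890084] [[0.83, 0.36, 0.43], [0.41, -0.91, -0.02], [0.39, 0.19, -0.9]]
0 tip [ 0.493 -0.325] 0.143
0.25 tip [ 0.515 -0.321] 0.152
0.5 tip [ 0.538 -0.317] 0.155
0.75 tip [ 0.561 -0.313] 0.152
1.0 tip [ 0.583 -0.309] 0.143
```

```bash
cat >> h.py <<'E'
def vR(az=-82.):
    a=np.radians(az);y=np.array([np.cos(a),np.sin(a),0]);z=np.array([0,0,-1.]);return np.c_[np.cross(y,z),y,z]
E
python3 - <<'E'
from h import *
print(*[x.round(2) for x in delta(np.array([.43,-.332,.25]),vR())])
E
```

```text
[-3.37 -9.4  -1.31] [ 0.74  4.18 -2.61]
```

```bash
python3 -m inch '[[-0.34,-0.94,0,0.07,0.42,-0.26,1],[-0.34,-0.94,0,0.07,0.42,-0.26,1],[-0.34,-0.94,-0.1,0.07,0.42,-0.26,1],[-0.34,-0.94,-0.1,0.07,0.42,-0.26,1],[-0.34,-0.94,-0.2,0.07,0.42,-0.26,1],[-0.34,-0.94,-0.2,0.08,0.42,-0.26,1],[-0.34,-0.94,-0.2,0.08,0.42,-0.26,1],[-0.33,-0.94,-0.2,0.08,0.41,-0.26,1]]'
python3 -m inch '[[-0.33,-0.94,-0.16,0.08,0.41,-0.26,1],[-0.33,-0.94,-0.15,0.08,0.41,-0.26,1],[0,0,0,0,0,0,1],[0,0,0,0,0,0,1],[0,0,0,0,0,0,1],[0,0,0,0,0,0,1],[0,0,0,0,0,0,1],[0,0,0,0,0,0,1]]'
python3 - <<'E'
from h import *
p,R,s=cur();print(p,s["joints"],s["opening"])
print(*[x.round(2) for x in delta(np.array([.43,-.332,.113]),vR())])
for n in("side","top"):
    I,D=vision.snapshot(n);cv2.imwrite(f"pics/{n}7.png",I);np.save(f"pics/{n}7.npy",D)
a=cv2.imread("pics/side7.png")[90:240,160:360];cv2.imwrite("pics/side7c.png",cv2.resize(a,None,fx=4,fy=4,interpolation=cv2.INTER_CUBIC))
E
python3 bars.py 7 .0059
```

```text
time_s: 31.4
eef_pos: [0.4558, -0.2585, 0.2582]
orientation: [0.01, 0.995, 0.096, 0.04]
wrist_force: [0.3, -0.8, -0.5]
opening: -0.0
time_s: 32.2
eef_pos: [0.4304, -0.3312, 0.2454]
orientation: [-0.001, 0.997, 0.071, -0.002]
wrist_force: [-0.9, -0.8, 0.8]
opening: -0.0003
[ 0.43039476 -0.33120729  0.24540218] [-7.23102220e-01  1.04679718e-01  1.31753330e+00 -1.54053893e-03
  1.72479176e+00  7.05722881e-01] -0.0002927872382044683
[-0.01 -0.02 -3.31] [-0.02 -0.05 -0.02]
side right 127 mean [ -0.6 -76.8  38.8] az 15.1 turned deg 78.2 rad 1.366
side far 146 mean [80.3  3.6 40.2] az 23.5 turned deg 76.8 rad 1.34
side near 126 mean [-80.6   3.8  41.9] az 46.5 turned deg 81.1 rad 1.416
side left 128 mean [-1.6 84.8 39.4] az 34.7 turned deg 74.9 rad 1.307
side plane tilt 24.75 height at CC (mm along n) -4.57 1542 n [-0.4184  0.0153  0.9081]
top far 80 mean [83.3 -1.4 41.6] az 23.2 turned deg 77.1 rad 1.346
top left 84 mean [ 2.  79.1 38.4] az 33.7 turned deg 75.9 rad 1.324
top right 77 mean [  3.1 -80.8  41.6] az 14.5 turned deg 78.8 rad 1.376
top near 93 mean [-78.6  -2.9  42.9] az 44.4 turned deg 83.2 rad 1.452
top plane tilt 25.01 height at CC (mm along n) -7.12 1480 n [-0.4227  0.0123  0.9062]
```

View pics/side7c.png

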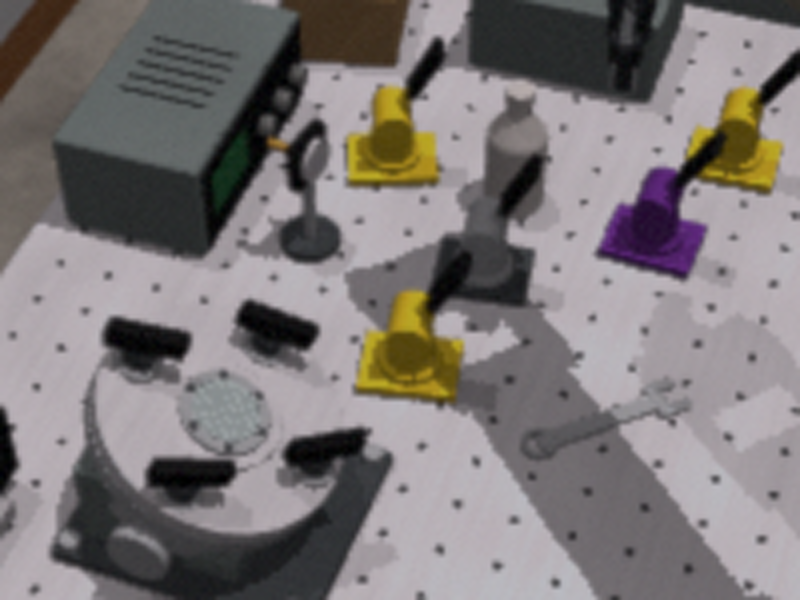

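```bash
python3 -m inch '[[0,0,-0.83,0,0,0,1],[0,0,-0.83,0,0,0,1],[0,0,-0.83,0,0,0,1],[0,0,-0.82,0,0,0,1],[0,0,0,0,0,0,1],[0.4,0.055,0,0,0,0,1],[0.4,0.055,0,0,0,0,1],[0.4,0.055,0,0,0,0,1]]'
python3 -m inch '[[0.3,0.04,0,0,0,0,1],[0.3,0.04,0,0,0,0,1],[0.3,0.04,0,0,0,0,1],[0.3,0.04,0,0,0,0,1],[0.2,0.03,0,0,0,0,1],[0.2,0.03,0,0,0,0,1],[0,0,0,0,0,0,1],[0,0,0,0,0,0,1]]'
python3 - <<'E'
from h import *
p,R,s=cur();print(p,s["moment"])
I,D=vision.snapshot("side");cv2.imwrite("pics/side8.png",I)
cv2.imwrite("pics/side8c.png",cv2.resize(I[90:190,230:360],None,fx=6,fy=6,interpolation=cv2.INTER_CUBIC))
E
```

```text
time_s: 33.1
eef_pos: [0.4794, -0.3256, 0.1151]
orientation: [-0.001, 0.998, 0.07, -0.002]
wrist_force: [0.3, -0.9, 0.4]
opening: -0.0
time_s: 33.9
eef_pos: [0.542, -0.3161, 0.1121]
orientation: [-0.002, 0.998, 0.07, -0.003]
wrist_force: [-0.4, 0.9, -0.2]
opening: -0.0001
[ 0.54196917 -0.31613081  0.11208772] [-2.18217004e-05  4.22847588e-02  2.18570034e-02]
```

View pics/side8c.png

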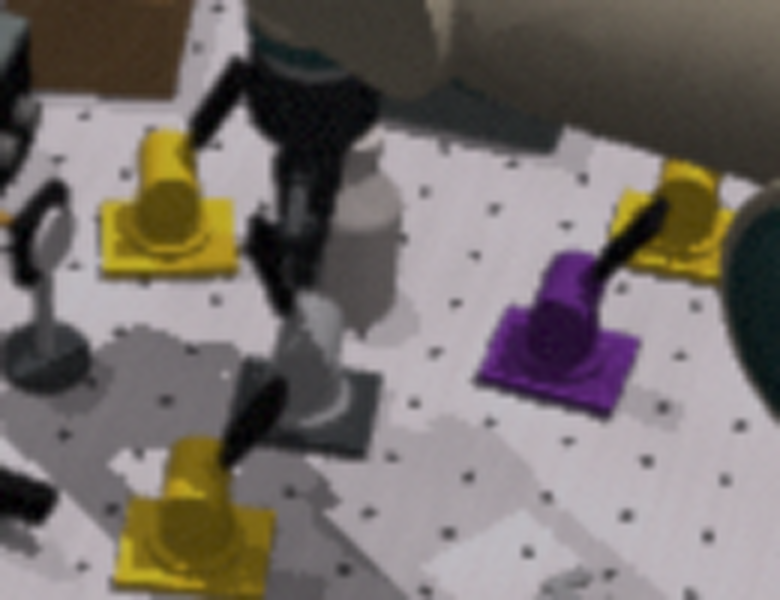

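The side crop shows the lever past vertical at crop (265,260), with the fingers behind it. I'll push on to the stop.

```bash
python3 -m inch '[[0.1,0.015,0,0,0,0,1],[0.1,0.015,0,0,0,0,1],[0.1,0.015,0,0,0,0,1],[0,0,0,0,0,0,1],[0,0,0,0,0,0,1],[0,0,0,0,0,0,1],[0,0,0,0,0,0,1],[0,0,0,0,0,0,1]]'
python3 -c "
from h import *
print(cur()[2]['moment'])"
```

```text
time_s: 34.75
eef_pos: [0.5509, -0.3151, 0.1121]
orientation: [-0.002, 0.998, 0.069, -0.007]
wrist_force: [-17.0, 0.6, 4.2]
opening: -0.0002
[0.04785771 2.97904569 0.06296018]
```

```bash
python3 -m inch '[[0.05,0.01,0,0,0,0,1],[0.03,0,0,0,0,0,1],[0,0,0,0,0,0,1],[0,0,0,0,0,0,1],[0,0,0,0,0,0,1],[0,0,0,0,0,0,1],[0,0,0,0,0,0,1],[0,0,0,0,0,0,1]]'
python3 -m inch '[[-0.2,-0.03,0,0,0,0,1],[-0.5,-0.07,0,0,0,0,1],[-0.5,-0.07,0.5,0,0,0,1],[-0.3,-0.07,0.9,0,0,0,1],[-0.3,-0.07,0.9,0,0,0,1],[-0.6,-0.6,0.7,0,0,0,1],[-0.6,-0.6,0.4,0,0,0,1],[-0.6,-0.6,0,0,0,0,1]]'
python3 -m inch '[[-0.6,-0.6,0,0,0,0,0.5],[-0.6,-0.6,0,0,0,0,0],[-0.6,-0.6,0,0,0,0,0],[-0.6,-0.6,0,0,0,0,0],[0,0,0,0,0,0,0],[0,0,0,0,0,0,0],[0,0,0,0,0,0,0],[0,0,0,0,0,0,0]]'
python3 - <<'E'
from h import *
for n in("side","top"):
    I,D=vision.snapshot(n);cv2.imwrite(f"pics/{n}9.png",I);np.save(f"pics/{n}9.npy",D)
cv2.imwrite("pics/side9c.png",cv2.resize(cv2.imread("pics/side9.png")[90:240,160:360],None,fx=4,fy=4,interpolation=cv2.INTER_CUBIC))
x,y,w=331,205,30
for n,c0 in(("top",(331,200)),("side",(278,140))):
    x,y=c0;im=cv2.imread(f"pics/{n}9.png");C=cloud(vision.calibration(n),np.load(f"pics/{n}9.npy"))
    sub=C[y-w:y+w,x-w:x+w];g=im[y-w:y+w,x-w:x+w].max(2);m=((g<60)&(sub[...,2]>.07)&(sub[...,2]<.16)).astype(np.uint8)
    N,lm,st,ce=cv2.connectedComponentsWithStats(m)
    for i in range(1,N):
        if st[i,4]>15:Q=sub[lm==i];print(n,(ce[i]+[x-w,y-w]).round(1),st[i,4],Q.mean(0).round(3),Q.min(0).round(3),Q.max(0).round(3))
E
python3 bars.py 9 .0059
```

```text
time_s: 35.55
eef_pos: [0.5513, -0.3152, 0.112]
orientation: [-0.003, 0.998, 0.069, -0.01]
wrist_force: [-31.7, 1.6, 10.5]
opening: 0.0001
time_s: 36.35
eef_pos: [0.4136, -0.3999, 0.2526]
orientation: [0.001, 0.997, 0.071, -0.0]
wrist_force: [1.0, -0.5, 0.4]
opening: 0.0
time_s: 37.15
eef_pos: [0.3183, -0.4939, 0.2488]
orientation: [-0.002, 0.997, 0.071, -0.003]
wrist_force: [0.1, -0.2, 0.3]
opening: 0.0857
top [332.8 191.9] 87 [ 0.567 -0.311  0.12 ] [ 0.553 -0.33   0.076] [ 0.584 -0.298  0.15 ]
side [263.4 111.4] 16 [ 0.647 -0.437  0.108] [ 0.637 -0.447  0.098] [ 0.656 -0.431  0.12 ]
side [273.1 134.3] 72 [ 0.566 -0.307  0.125] [ 0.549 -0.323  0.096] [ 0.581 -0.293  0.151]
side [272.1 159.4] 82 [ 0.528 -0.18   0.13 ] [ 0.513 -0.204  0.097] [ 0.547 -0.166  0.153]
side right 125 mean [ -0.8 -76.8  39.1] az 14.6 turned deg 78.7 rad 1.374
side far 145 mean [79.9  3.1 40.4] az 23.0 turned deg 77.3 rad 1.349
side near 122 mean [-80.9   3.7  42.7] az 45.5 turned deg 82.1 rad 1.433
side left 130 mean [-1.6 84.7 39.2] az 34.5 turned deg 75.1 rad 1.311
side plane tilt 24.87 height at CC (mm along n) -4.63 1559 n [-0.4204  0.0131  0.9072]
top far 80 mean [83.6 -1.2 42.3] az 22.9 turned deg 77.4 rad 1.35
top left 85 mean [ 1.8 79.3 37.9] az 33.2 turned deg 76.4 rad 1.333
top right 75 mean [  3.9 -80.9  41.3] az 14.2 turned deg 79.1 rad 1.38
top near 93 mean [-78.7  -3.   43.1] az 44.2 turned deg 83.4 rad 1.455
top plane tilt 25.2 height at CC (mm along n) -7.26 1491 n [-0.4256  0.0129  0.9048]
```

View pics/side9c.png

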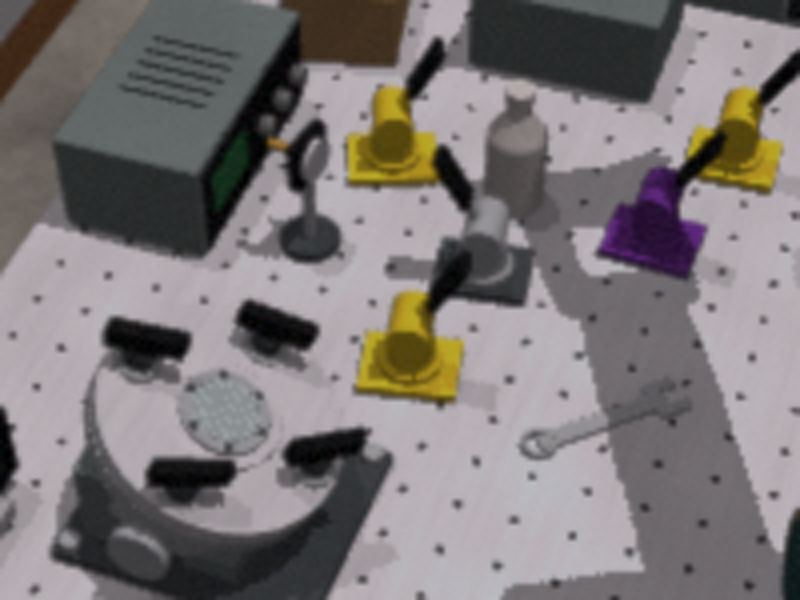

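View pics/top9.png

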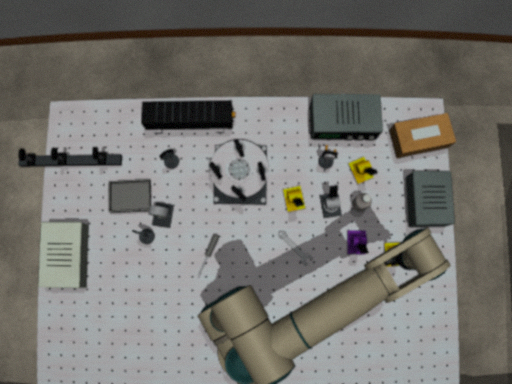

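```bash
python3 -c "
from bench import job
print(job.job_done())"
```

```text
the job is handed in; nothing more can be done
None
```

I turned the four knobs clockwise in two rounds, in the order far, near, left, right. I then pushed the grey valve's lever away from the robot to its stop, backed the arm off and handed the job in at about 37 s.

**First round:** each knob turned about 0.76 rad, confirmed in both cameras.

**Second round:** each knob was turned until the torque jumped to 1.9–3.9 N m, against about 0.1–0.2 N m while turning freely. I took that as the hard stop. I gripped the left knob again to check, and it gave 2.5 N m straight away and did not move.

**Valve:** the wrist force rose to 32 N at the stop with no further movement. Afterwards the lever leans away from the robot, with its paddle at about x = 0.567 m. Nothing else appears to have moved in the last pictures, and the arm touches nothing.

**What disagreed:**
- **Total turn:** the pictures show only 1.31–1.45 rad per knob, not 1.5. The cover dropped about 5.9 mm, not 6.45 mm.
- **Likely reason:** both fit knobs that did not start at exactly 0 but at about 0.05–0.19 rad. If so, the first round ended at about 0.8–0.95 rad instead of 0.75.
- **Not re-checked:** I did not grip the far, near and right knobs a second time. For those I rely on the torque jump alone.
- **Tilt:** the cover's tilt reads 24.9° from the side and 25.2° from the top, within noise of the 24.8° and 25.1° at the start, so it went down evenly.

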